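Shut down the dye station: rinse the applicators and close the pressure pot

TASK

Close up the dye station for the night: at any time, put every applicator from the drip stand into a rinse bottle of its own, pushed down until its handle sits on the bottle's mouth, and leave the bottles standing. Tighten the four knobs of the pressure pot's lid clockwise in crisscross order (after the first knob of a round take the opposite one, then the other two) in three rounds, about a third of the full travel per round and the third round up to the stop; only after that screw the filler cap in the middle clockwise until it stops. Leave the jar, tape and hammer where they are.

Things in the scene. Friction and masses are not known exactly. Their poses are not given: they have to be found in the camera images.
- k1 (a joint): turning angle of lid knob 1 (rad): 0 is fully slack, grows as the knob is turned clockwise seen from above, 3.0 is the hard stop (tight). Stays where it is left; needs about 0.12 N m. Starts at 0 to 0.35. A knob does not move up or down as it turns. Knobs 1, 2, 3, 4 follow one another round the lid counter-clockwise from above, so 1 and 3 are across from each other, and so are 2 and 4.
- k1_grip (a point): point on the upright axis of lid knob 1, at the height to grip, 32 mm above the lid's top. The knob is an upright black bar 52 mm long, 14 mm thick, spanning from 18 mm below to 16 mm above this point; x axis of the point runs along the bar towards a small steel nose at the bar's foot and turns with the knob; a thin steel stop pin beside each knob marks where the nose ends up when tight.
- k2 (a joint): turning angle of lid knob 2 (rad): 0 is fully slack, grows as the knob is turned clockwise seen from above, 3.0 is the hard stop (tight). Stays where it is left; needs about 0.12 N m. Starts at 0 to 0.35. A knob does not move up or down as it turns. Knobs 1, 2, 3, 4 follow one another round the lid counter-clockwise from above, so 1 and 3 are across from each other, and so are 2 and 4.
- k2_grip (a point): point on the upright axis of lid knob 2, at the height to grip, 32 mm above the lid's top. The knob is an upright black bar 52 mm long, 14 mm thick, spanning from 18 mm below to 16 mm above this point; x axis of the point runs along the bar towards a small steel nose at the bar's foot and turns with the knob; a thin steel stop pin beside each knob marks where the nose ends up when tight.
- k3 (a joint): turning angle of lid knob 3 (rad): 0 is fully slack, grows as the knob is turned clockwise seen from above, 3.0 is the hard stop (tight). Stays where it is left; needs about 0.12 N m. Starts at 0 to 0.35. A knob does not move up or down as it turns. Knobs 1, 2, 3, 4 follow one another round the lid counter-clockwise from above, so 1 and 3 are across from each other, and so are 2 and 4.
- k3_grip (a point): point on the upright axis of lid knob 3, at the height to grip, 32 mm above the lid's top. The knob is an upright black bar 52 mm long, 14 mm thick, spanning from 18 mm below to 16 mm above this point; x axis of the point runs along the bar towards a small steel nose at the bar's foot and turns with the knob; a thin steel stop pin beside each knob marks where the nose ends up when tight.
- k4 (a joint): turning angle of lid knob 4 (rad): 0 is fully slack, grows as the knob is turned clockwise seen from above, 3.0 is the hard stop (tight). Stays where it is left; needs about 0.12 N m. Starts at 0 to 0.35. A knob does not move up or down as it turns. Knobs 1, 2, 3, 4 follow one another round the lid counter-clockwise from above, so 1 and 3 are across from each other, and so are 2 and 4.
- k4_grip (a point): point on the upright axis of lid knob 4, at the height to grip, 32 mm above the lid's top. The knob is an upright black bar 52 mm long, 14 mm thick, spanning from 18 mm below to 16 mm above this point; x axis of the point runs along the bar towards a small steel nose at the bar's foot and turns with the knob; a thin steel stop pin beside each knob marks where the nose ends up when tight.
- cap (a joint): turning angle of the filler cap (rad): 0 is slack, grows clockwise seen from above, 3.6 is the hard stop (tight). Stays where it is left; needs about 0.15 N m. Starts at 0 to 0.5. The cap does not move up or down as it turns.
- cap_grip (a point): point on the upright axis of the filler cap, at the height to grip, 32 mm above the lid's top. The cap is a round knurled brass cap, 56 mm across, from 18 mm below to 14 mm above this point, with a dark mark on its top; x axis turns with it, towards the mark.
- pot: the fixed dye pressure pot: a round metal pot, 252 mm across the lid, lid top 103 mm above the bench; origin at the centre of its underside. The filler cap is in the middle of the lid, the four knobs stand on a circle of 95 mm radius round it, at 45, 135, 225 and 315 degrees from the pot's x axis.
- stand: fixed wooden drip stand, 110 x 110 x 50 mm high, origin at the centre of its underside; four upright through holes 12.5 mm wide at (+-30, +-30) mm from its centre. Applicators stand upright in some of them.
- a1: dye applicator 1 (may be absent): upright at the start, a thin aluminium rod 10 mm across and 80 mm long under a round wooden handle 24 mm across and 60 mm long; 60 g. Origin at the rod's lower tip, z axis along it towards the handle; handle from 80 to 140 mm above the origin, best gripped at 112 mm. It starts with the tip on the bench in a hole of the stand.
- a2: dye applicator 2 (may be absent): upright at the start, a thin aluminium rod 10 mm across and 80 mm long under a round wooden handle 24 mm across and 60 mm long; 60 g. Origin at the rod's lower tip, z axis along it towards the handle; handle from 80 to 140 mm above the origin, best gripped at 112 mm. It starts with the tip on the bench in a hole of the stand.
- a3: dye applicator 3 (may be absent): upright at the start, a thin aluminium rod 10 mm across and 80 mm long under a round wooden handle 24 mm across and 60 mm long; 60 g. Origin at the rod's lower tip, z axis along it towards the handle; handle from 80 to 140 mm above the origin, best gripped at 112 mm. It starts with the tip on the bench in a hole of the stand.
- a4: dye applicator 4 (may be absent): upright at the start, a thin aluminium rod 10 mm across and 80 mm long under a round wooden handle 24 mm across and 60 mm long; 60 g. Origin at the rod's lower tip, z axis along it towards the handle; handle from 80 to 140 mm above the origin, best gripped at 112 mm. It starts with the tip on the bench in a hole of the stand.
- b1: loose rinse bottle 1: amber glass, 66 mm across, 95 mm high, narrow upright neck 25 mm across with an opening 17 mm wide, about 0.45 kg; origin at the centre of its underside, z up. The rod of one applicator fits in; its handle's shoulder stops on the rim (rod tip then 15 mm above the bottle's underside). All three are alike.
- b2: loose rinse bottle 2: amber glass, 66 mm across, 95 mm high, narrow upright neck 25 mm across with an opening 17 mm wide, about 0.45 kg; origin at the centre of its underside, z up. The rod of one applicator fits in; its handle's shoulder stops on the rim (rod tip then 15 mm above the bottle's underside). All three are alike.
- b3: loose rinse bottle 3: amber glass, 66 mm across, 95 mm high, narrow upright neck 25 mm across with an opening 17 mm wide, about 0.45 kg; origin at the centre of its underside, z up. The rod of one applicator fits in; its handle's shoulder stops on the rim (rod tip then 15 mm above the bottle's underside). All three are alike.
- glue_jar: white jar, 68 mm across, 110 mm high, a bystander; origin at the centre of its underside.
- tape: yellow ring of tape 100 mm across, 18 mm high, a bystander; origin at the centre of its underside.
- mallet: hammer lying on the bench, a bystander.

How it is judged:
By the outcome, as a careful person would: the job done as asked, in the order asked, and still so for the second after the job is handed in, with the robot touching nothing.
Of a1, a2, a3, a4 only 2 to 3 are there at a start; the rules pass over those that are not, and their reading is None.
At some moment in a run one of b1, b2, b3 may be knocked a few centimetres aside while the robot is not near it.
It also fails if it takes over 210 s, if anything falls off the work surface, if the arm or the gripper's body presses on something with over 40 N, if the wrist force passes 120 N, or if a joint passes its speed limit or range.

ROBOT

A 6-joint arm with a two-finger parallel gripper is mounted at the origin on the work surface. World frame = base frame: x ahead of the robot, y to its left, z up, the work surface at z = 0. Lengths are in m, angles in rad, forces in N, time in s.
With the tool pointing down it reaches from about 0.4 to 0.925 m from the base axis. Payload 12.5 kg.
Tool frame: the origin (TCP) lies on the centre line of the jaws, within the pads' length; the fingertips stand 8 mm ahead of it and the grasp point (between the pads) lies 11 mm behind it (ctrl.nose_length is the distance from the TCP to the fingertips, in m); z points along the fingers, y is the line along which they close (so a half turn about z gives the same grasp; the last joint's range is limited). The gripper opens to 95 mm and grips with 3 to 60 N. Pads are 20 mm wide; open, the fingers measure 119 mm over their backs; the gripper's body (75 mm by 180 mm) begins 59 mm behind the grasp point.
Start: joints at [1.2, 0.491, 1.559, -0, 1.092, -0.106], TCP at [0.164, 0.603, 0.223] pointing down, gripper open.
Joint ranges: [-3.1, 3.1], [-0.84, 2.19], [0.05, 2.79], [-1.13, 4.28], [0.06, 2.93], [-2.69, 2.69]. Speed limits (rad/s): [2.22, 2.22, 2.79, 3.14, 3.14, 3.14].

INTERFACE

Orientations are given as [roll, pitch, yaw] about the fixed x, y, z axes, in that order (R = Rz(yaw) Ry(pitch) Rx(roll)).
In Python, from station import observe, viewer, job, ctrl gives the robot as it stands. The module is installed in compiled form; this text tells all that it offers.
- The arm moves only by the shell command python3 -m pendant 'ROWS' [FORCE]. ROWS is JSON, a list of rows, each an object with "delta_pos": the shift along the tool's x, y, z in m, a list of three; "turn": the turn about the tool's z in rad; "claw": the opening, from 0 (shut) to 1 (fully open). In form: [{"delta_pos": [tx, ty, tz], "turn": turn, "claw": claw}, ...]. A call has 1 to 20 rows; each row is the pose to reach, as a shift and turn from the pose commanded when the call began, along the tool's axes at that moment; what a row does not reach only later rows make up. A row lasts 1/12 s, in which the tool goes at most 41.7 mm and 7.16 degrees, less where a joint would pass 70% of its speed; a pose out of reach is approached as far as the arm can. A call with a gripper value outside its range is refused whole. The fingers move at their own pace and stop on an object; FORCE is the grip in N (left out, the last holds). Time passes only in rows, so rows that repeat a pose let the fingers close. It gives the time, the measured TCP pose, the force, the opening and the grip force at its end, in the units of the state.
- observe(): the state, without advancing time (a new reading comes with each control period).
- viewer.read_camera(name): name is "scene" or "top"; returns the picture (480x640x3 uint8, red, green, blue); there is no depth.
- viewer.calibration(name): a dict with "intrinsics" (3x3 intrinsics, pixels), "rvec" (rotation vector, rad) and "tvec" (3), from world to camera coordinates, as OpenCV has them. Camera axes: x right, y down, z forward; pixel columns grow to the right and rows downward; lengths in m; the calibration is good to about 2 mm. A picture is of the moment at which its call begins. calibration takes no time and is no camera call.
- job.sign_off(): hands the job in; it is judged then, once.
Trained networks look in the newest picture that a camera, given by its name, has taken for a name from the list of things; names that differ only in an ending like _2 or _b are one class to them, and where a whole thing is asked for, a point or a joint stands for the part that bears it (a point fixed in the world has none). Each returns a list of dicts, best first, with "conf" (0 to 1); they miss things now and then, are a little off and sometimes report something else, mostly with a low value. They report only what shows in the picture. A call takes as long as a camera call.
- viewer.silhouettes(label, camera): "mask" (480x640 bool, what is visible of it).
- viewer.pinpoint(label, camera): "at" ([x, y, z] in m, in the coordinates of the camera as it stood for that picture, good to about 4 mm: a listed point, or the origin of a listed thing).
The state is a dict: "clock": time; "joints": joint angles; "qd": joint speeds; "joint_efforts": joint torques, N m; "ee_pos": TCP position; "eef_rot": TCP orientation; "ft_force": force on the tool from outside, world axes, zero at the start; "torque": the same for the moment, N m; "grip_width": finger opening in m; "grasp_force": force on a finger pad.
Only numpy, scipy, OpenCV 4.12 (cv2) and the standard library are available. Lean on these libraries where they do the work, as an engineer would, in place of code of your own. Each camera call takes 0.05 s, during which the arm holds its last target. There are 200 camera calls.

## Working session

There is one attempt and no reset: what is moved stays moved. The work goes in short steps, Python scripts to look and compute and a shell command to move; the robot and the scene stay as the last step left them, time stands still between calls to the robot, and variables do not carry over. Pictures are saved under pics/ and viewed, at most 17 in all, crops included, and the job is handed in when it is done.

```bash
mkdir -p pics; cat > h.py <<'E'
import numpy as np, cv2
from station import observe, viewer, job, ctrl
def cam(n):
    c=viewer.calibration(n); R,_=cv2.Rodrigues(np.array(c['rvec'],float)); return np.array(c['intrinsics'],float),R,np.array(c['tvec'],float).ravel()
def shot(n,f=None):
    im=viewer.read_camera(n)
    if f: cv2.imwrite('pics/'+f,im[:,:,::-1])
    return im
def pin(l,n):
    K,R,t=cam(n)
    return [(round(d['conf'],2),np.round(R.T@(np.array(d['at'])-t),4)) for d in viewer.pinpoint(l,n)]
def proj(p,n):
    K,R,t=cam(n); q=K@(R@np.array(p)+t); return q[:2]/q[2]
def ray(uv,z,n):
    K,R,t=cam(n); d=R.T@np.linalg.inv(K)@np.array([uv[0],uv[1],1.]); c=-R.T@t; return c+d*(z-c[2])/d[2]
E
python3 - <<'E'
from h import *
for n in ['top','scene']:
    shot(n,n+'1.png'); K,R,t=cam(n); print(n,K[0,0],-R.T@t)
    for l in ['pot','stand','a1','b1','k1_grip','cap_grip','glue_jar','tape','mallet']:
        print(l,*[(c,p.tolist()) for c,p in pin(l,n)])
print(observe(), ctrl.nose_length)
E
```

```text
top 597.0747446165293 [ 0.38684464 -0.02883725  1.40454398]
pot (0.87, [0.5283, 0.1757, -0.0006])
stand (0.93, [0.6116, -0.1919, 0.0033])
a1 (0.59, [0.5306, 0.1769, 0.1364]) (0.57, [0.6443, -0.2177, 0.0017]) (0.49, [0.5843, -0.2223, -0.0018])
b1 (0.81, [0.4882, -0.1765, 0.0001]) (0.71, [0.4879, -0.0714, 0.0035]) (0.66, [0.4845, -0.2969, 0.0026]) (0.38, [0.6127, -0.1922, 0.0047])
k1_grip (0.58, [0.5982, 0.243, 0.1329])
cap_grip (0.63, [0.5322, 0.1746, 0.1388])
glue_jar (0.78, [0.7381, 0.0414, 0.0019])
tape (0.88, [0.7694, 0.1352, -0.0022])
mallet
scene 591.8493762864425 [ 1.11443429 -0.9639306   0.86591607]
pot (0.56, [0.5302, 0.1789, -0.0033])
stand (0.72, [0.6101, -0.1924, -0.0071]) (0.49, [0.738, 0.0358, -0.0029])
a1
b1 (0.97, [0.4798, -0.0682, 0.0002]) (0.86, [0.4853, -0.1802, 0.0004]) (0.76, [0.4833, -0.298, 0.0])
k1_grip (0.69, [0.5939, 0.2452, 0.1307])
cap_grip (0.93, [0.525, 0.1775, 0.1338]) (0.71, [0.4622, 0.2439, 0.1359])
glue_jar (0.83, [0.7404, 0.0342, -0.0021])
tape (0.76, [0.7646, 0.1339, -0.0078])
mallet (0.71, [0.756, -0.2164, -0.0026])
{'clock': 1.0, 'joints': array([ 1.20037387e+00,  4.90850242e-01,  1.55890545e+00,  2.15600804e-05,
        1.09172024e+00, -1.05593954e-01]), 'qd': array([ 0.00171428,  0.00124346,  0.00058515, -0.00095792, -0.00027903,
       -0.00023434]), 'joint_efforts': array([-3.14864037e-04, -6.12459040e+01, -2.58436579e+01,  6.92782458e-02,
        4.43420035e-02,  3.12974657e-05]), 'ee_pos': array([0.16356227, 0.60322661, 0.22268999]), 'eef_rot': array([ 3.14147456e+00, -6.72495593e-06,  2.87675422e+00]), 'ft_force': array([ 0.08647669, -0.6799174 , -1.1254937 ]), 'torque': array([-0.03212758, -0.00947835,  0.04019775]), 'grasp_force': 0.0, 'grip_width': 0.09516713045464076} 0.008
```

View pics/top1.png

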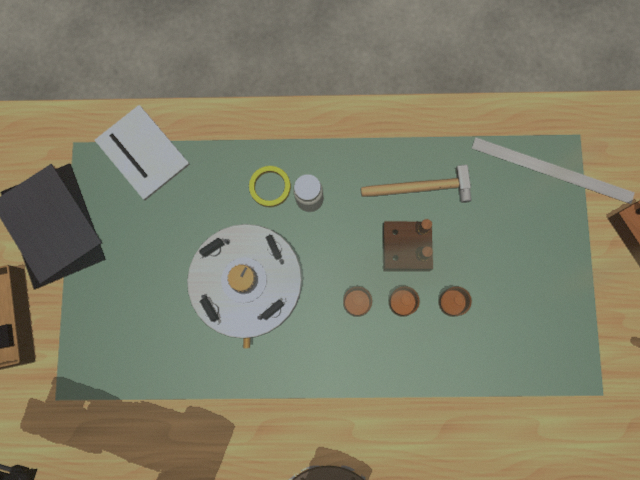

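View pics/scene1.png

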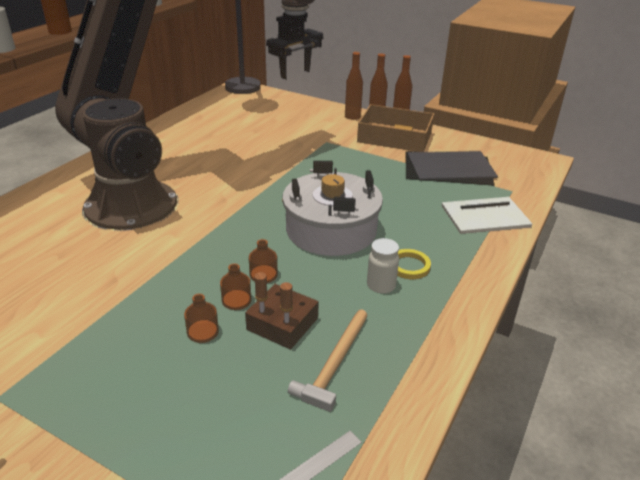

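```bash
python3 - <<'E'
from h import *
im=cv2.imread('pics/top1.png')
K,R,t=cam('top')
for n in ['top','scene']:
    if n=='scene': viewer.read_camera('scene')
    else: viewer.read_camera('top')
    for i in range(1,5): print(n,i,*[(c,p.tolist()) for c,p in pin(f'k{i}_grip',n)])
    for i in range(2,4): print(n,'a',i,*[(c,p.tolist()) for c,p in pin(f'a{i}',n)])
    for m in viewer.silhouettes('k1_grip',n)[:6]:
        ys,xs=np.nonzero(m['mask']);print(m['conf'],xs.mean(),ys.mean(),len(xs))
# rectify at z=.12 around the pot, up=+x left=+y, 0.4 mm/px
c=np.array([.529,.176]);h=.132
w=[(c[0]+h,c[1]+h),(c[0]+h,c[1]-h),(c[0]-h,c[1]-h),(c[0]-h,c[1]+h)]
src=np.float32([proj([x,y,.12],'top') for x,y in w])
H=cv2.getPerspectiveTransform(src,np.float32([[0,0],[600,0],[600,600],[0,600]]))
cv2.imwrite('pics/rect.png',cv2.warpPerspective(im,H,(600,600),flags=cv2.INTER_CUBIC))
a=proj([.68,-.1,.1],'top');b=proj([.42,-.36,.1],'top');print(a,b)
E
```

```text
top 1 (0.51, [0.6001, 0.2408, 0.1367])
top 2 (0.55, [0.4661, 0.2474, 0.131]) (0.51, [0.5293, 0.1762, 0.1361])
top 3 (0.56, [0.4656, 0.1104, 0.1323])
top 4 (0.65, [0.6028, 0.108, 0.132])
top a 2 (0.68, [0.6419, -0.2221, 0.0005]) (0.46, [0.5857, -0.2207, -0.0035])
top a 3 (0.68, [0.6419, -0.2221, 0.0005]) (0.46, [0.5857, -0.2207, -0.0035])
0.51 210.83680555555554 249.09027777777777 288
0.2 403.6212338593974 301.19655667144906 697
scene 1
scene 2 (0.61, [0.4639, 0.2418, 0.1344])
scene 3 (0.6, [0.4583, 0.1149, 0.1352])
scene 4 (0.61, [0.5969, 0.1119, 0.132])
scene a 2
scene a 3
0.51 368.23225806451615 180.67096774193547 155
[368.91967847 212.71894771] [492.37182171 329.22387652]
```

View pics/rect.png

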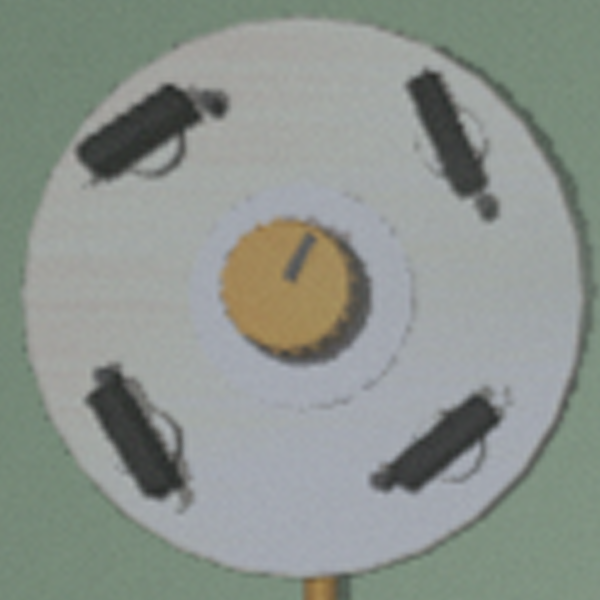

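```bash
python3 - <<'E'
import cv2,numpy as np
s=cv2.imread('pics/scene1.png')[150:225,275:395]; 
cv2.imwrite('pics/z1.png',cv2.resize(s,None,fx=6.5,fy=6.5,interpolation=cv2.INTER_CUBIC))
E
```

```text
(no output)
```

View pics/z1.png

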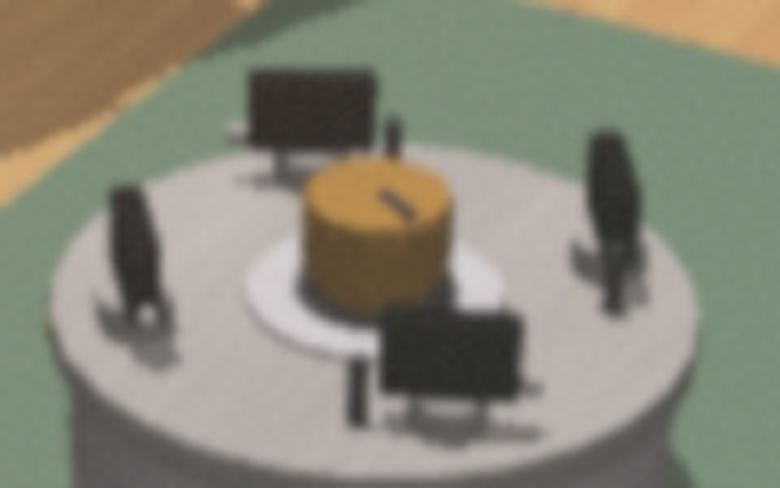

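```bash
cat >> h.py <<'E'
def go(x,y,z,yaw,sym=True,s=None):
    """deltas in tool axes from present pose; yaw = direction of tool x; picks q6 closest to mid-range after prefer"""
    s=s or observe(); p=np.array(s['ee_pos']); y0=s['eef_rot'][2]; d=np.array([x,y,z])-p
    c,sn=np.cos(y0),np.sin(y0)
    dt=[d[0]*c+d[1]*sn, d[0]*sn-d[1]*c, -d[2]]
    q1=np.arctan2(y,x); res=[]
    for k in range(-4,5):
        yw=yaw+k*np.pi; q6=q1+np.pi/2-yw
        if abs(q6)<2.6: res.append((round(y0_turn(s,q6,q1),3),round(q6,2)))
    print('d',np.round(dt,4),'turn,q6:',res)
def y0_turn(s,q6,q1):
    return (q6-s['joints'][5])-(q1-s['joints'][0])
E
python3 - <<'E'
from h import *
im=cv2.imread('pics/top1.png'); g=im.max(axis=2)
ctr=np.array([.532,.177])
for i,a in enumerate([45,135,225,315]):
    k=ctr+.095*np.array([np.cos(np.radians(a)),np.sin(np.radians(a))])
    # rectify at z .151, 0.25mm/px
    def rect(z,s=.00025,h=.045):
        w=[(k[0]+h,k[1]+h),(k[0]+h,k[1]-h),(k[0]-h,k[1]-h),(k[0]-h,k[1]+h)]
        n=2*h/s; src=np.float32([proj([x,y,z],'top') for x,y in w])
        return cv2.warpPerspective(g,cv2.getPerspectiveTransform(src,np.float32([[0,0],[n,0],[n,n],[0,n]])),(int(n),int(n)),flags=cv2.INTER_CUBIC)
    r=rect(.151); m=(r<75).astype(np.uint8)
    m=cv2.morphologyEx(m,cv2.MORPH_OPEN,cv2.getStructuringElement(2,(33,33)))
    n,l,st,ce=cv2.connectedComponentsWithStats(m); j=1+np.argmax(st[1:,4])
    ys,xs=np.nonzero(l==j); P=np.c_[(180-ys),(180-xs)]*.00025
    mu=P.mean(0); u,sv,vt=np.linalg.svd(P-mu,full_matrices=False); v=vt[0]
    rc=cv2.minAreaRect(np.c_[xs,ys].astype(np.float32))
    print(i+1,'knob',k.round(4),'bar centre off',mu.round(4),'axis angle',round(np.arctan2(v[1],v[0]),3),'len',np.round(np.array(rc[1])*.25,1),rc[2])
# pins (blob px in rect.png) at z .128 ; noses at z .11
A=[(215,103),(107,377),(383,480),(487,207)];B=[(90,183),(183,497),(505,395),(430,70)]
c=np.array([.529,.176])
def w(uv,z):
    p=np.array([c[0]+(300-uv[1])*.00044,c[1]+(300-uv[0])*.00044,.12]); return ray(proj(p,'top'),z,'top')[:2]
for i,a in enumerate([45,135,225,315]):
    k=ctr+.095*np.array([np.cos(np.radians(a)),np.sin(np.radians(a))])
    for z in (.115,.125):
        d=w(A[i],z)-k; print(i+1,'pin',z,np.round(np.arctan2(d[1],d[0]),3),np.hypot(*d).round(4),end=' | ')
    d=w(B[i],.112)-k; print('nose',np.round(np.arctan2(d[1],d[0]),3),np.hypot(*d).round(4))
E
```

```text
1 knob [0.5992 0.2442] bar centre off [-0.0013 -0.0037] axis angle 2.139 len [19.6 52.6] 56.3099365234375
2 knob [0.4648 0.2442] bar centre off [ 0.0017 -0.0022] axis angle -2.602 len [55.3 17. ] 58.36396408081055
3 knob [0.4648 0.1098] bar centre off [-0.0007 -0.0004] axis angle 2.253 len [16.  52.2] 50.52754211425781
4 knob [0.5992 0.1098] bar centre off [-0.0019 -0.0019] axis angle -2.716 len [53.9 13.6] 65.1484146118164
1 pin 0.115 -1.043 0.0345 | 1 pin 0.125 -1.113 0.0354 | nose 2.162 0.0314
2 pin 0.115 0.527 0.0355 | 2 pin 0.125 0.482 0.0337 | nose -2.543 0.0268
3 pin 0.115 2.024 0.0337 | 3 pin 0.125 2.055 0.0328 | nose -0.792 0.0327
4 pin 0.115 -2.641 0.0325 | 4 pin 0.125 -2.636 0.0342 | nose 0.295 0.034
```

```bash
python3 - <<'E'
from h import *
go(.599,.243,.2,2.139)
E
```

```text
d [-0.5146 -0.2337  0.0227] turn,q6: [(np.float64(0.738), np.float64(-0.18))]
```

```bash
python3 -m pendant '[{"delta_pos":[-0.515,-0.234,0.023],"turn":0.738,"claw":0.3},{"delta_pos":[-0.515,-0.234,0.023],"turn":0.738,"claw":0.3},{"delta_pos":[-0.515,-0.234,0.023],"turn":0.738,"claw":0.3},{"delta_pos":[-0.515,-0.234,0.023],"turn":0.738,"claw":0.3},{"delta_pos":[-0.515,-0.234,0.023],"turn":0.738,"claw":0.3},{"delta_pos":[-0.515,-0.234,0.023],"turn":0.738,"claw":0.3},{"delta_pos":[-0.515,-0.234,0.023],"turn":0.738,"claw":0.3},{"delta_pos":[-0.515,-0.234,0.023],"turn":0.738,"claw":0.3},{"delta_pos":[-0.515,-0.234,0.023],"turn":0.738,"claw":0.3},{"delta_pos":[-0.515,-0.234,0.023],"turn":0.738,"claw":0.3},{"delta_pos":[-0.515,-0.234,0.023],"turn":0.738,"claw":0.3},{"delta_pos":[-0.515,-0.234,0.023],"turn":0.738,"claw":0.3},{"delta_pos":[-0.515,-0.234,0.023],"turn":0.738,"claw":0.3},{"delta_pos":[-0.515,-0.234,0.023],"turn":0.738,"claw":0.3},{"delta_pos":[-0.515,-0.234,0.023],"turn":0.738,"claw":0.3},{"delta_pos":[-0.515,-0.234,0.023],"turn":0.738,"claw":0.3},{"delta_pos":[-0.515,-0.234,0.023],"turn":0.738,"claw":0.3},{"delta_pos":[-0.515,-0.234,0.023],"turn":0.738,"claw":0.3}]'
python3 - <<'E'
from h import *
go(.599,.243,.127,2.139)
shot('top','t2.png');im=cv2.imread('pics/t2.png')[200:360,160:340];cv2.imwrite('pics/t2c.png',cv2.resize(im,None,fx=3.5,fy=3.5,interpolation=2))
E
```

```text
clock: 3.3
ee_pos: [0.5985, 0.2435, 0.1999]
eef_rot: [3.142, -0.0, 2.14]
ft_force: [0.2, -0.4, -1.1]
grip_width: 0.0286
grasp_force: 0.0
d [-0.0007  0.0001  0.0729] turn,q6: [(np.float64(0.001), np.float64(-0.18))]
```

View pics/t2c.png

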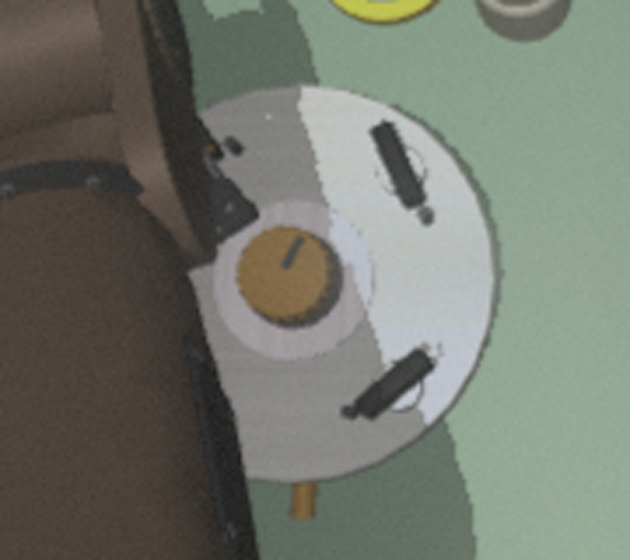

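The arm hides knob 1 from above (lid centre at about pixel 241,278 is still free). I descend with the force watched, then grip.

```bash
python3 -m pendant '[{"delta_pos":[0,0,0.03],"turn":0,"claw":0.3},{"delta_pos":[0,0,0.05],"turn":0,"claw":0.3},{"delta_pos":[0,0,0.06],"turn":0,"claw":0.3},{"delta_pos":[0,0,0.073],"turn":0,"claw":0.3},{"delta_pos":[0,0,0.073],"turn":0,"claw":0.3}]' 30
python3 -m pendant '[{"delta_pos":[0,0,0],"turn":0,"claw":0.1},{"delta_pos":[0,0,0],"turn":0,"claw":0.1},{"delta_pos":[0,0,0],"turn":0,"claw":0.1},{"delta_pos":[0,0,0],"turn":0,"claw":0.1},{"delta_pos":[0,0,0],"turn":0,"claw":0.1}]' 30
python3 -c "
from h import *
s=observe();print(s['torque'],s['ft_force'])"
```

```text
clock: 3.77
ee_pos: [0.599, 0.2435, 0.1248]
eef_rot: [-3.141, -0.001, 2.14]
ft_force: [7.3, 3.4, -18.6]
grip_width: 0.0288
grasp_force: 10.4
clock: 4.18
ee_pos: [0.5994, 0.2433, 0.127]
eef_rot: [3.141, -0.0, 2.139]
ft_force: [1.4, 5.4, -4.3]
grip_width: 0.0139
grasp_force: 29.9
[ 0.72343969 -0.11275696  0.12656318] [ 1.40377615  5.37983702 -4.26771562]
```

```bash
python3 -m pendant '[{"delta_pos":[0,0,0],"turn":0.12,"claw":0.1},{"delta_pos":[0,0,0],"turn":0.24,"claw":0.1},{"delta_pos":[0,0,0],"turn":0.36,"claw":0.1},{"delta_pos":[0,0,0],"turn":0.48,"claw":0.1},{"delta_pos":[0,0,0],"turn":0.6,"claw":0.1},{"delta_pos":[0,0,0],"turn":0.72,"claw":0.1},{"delta_pos":[0,0,0],"turn":0.84,"claw":0.1},{"delta_pos":[0,0,0],"turn":0.88,"claw":0.1},{"delta_pos":[0,0,0],"turn":0.88,"claw":0.1},{"delta_pos":[0,0,0],"turn":0.88,"claw":0.1}]'
python3 -c "
from h import *
s=observe();print(s['torque'],s['ft_force'])"
```

```text
clock: 5.02
ee_pos: [0.5982, 0.2431, 0.127]
eef_rot: [-3.14, 0.0, 1.258]
ft_force: [-5.0, 3.3, -0.9]
grip_width: 0.014
grasp_force: 30.0
[ 0.58122483  1.06378901 -0.0751143 ] [-5.04795918  3.29781316 -0.88812582]
```

```bash
python3 -m pendant '[{"delta_pos":[0,0,0],"turn":0,"claw":0.24},{"delta_pos":[0,0,0],"turn":0,"claw":0.24},{"delta_pos":[0,0,0],"turn":0,"claw":0.24},{"delta_pos":[0,0,-0.025],"turn":0,"claw":0.24},{"delta_pos":[0,0,-0.06],"turn":0,"claw":0.3},{"delta_pos":[0,0,-0.06],"turn":0,"claw":0.3}]'
python3 -c "
from h import *
go(.465,.1098,.187,2.253)"
```

```text
clock: 5.52
ee_pos: [0.6016, 0.2431, 0.1929]
eef_rot: [3.134, -0.005, 1.259]
ft_force: [-0.0, 1.0, 0.0]
grip_width: 0.0275
grasp_force: 0.0
d [-0.1688 -0.0891  0.0059] turn,q6: [(np.float64(-0.994), np.float64(-0.45))]
```

```bash
python3 -m pendant '[{"delta_pos":[-0.168,-0.087,0],"turn":-0.994,"claw":0.3},{"delta_pos":[-0.168,-0.087,0],"turn":-0.994,"claw":0.3},{"delta_pos":[-0.168,-0.087,0],"turn":-0.994,"claw":0.3},{"delta_pos":[-0.168,-0.087,0],"turn":-0.994,"claw":0.3},{"delta_pos":[-0.168,-0.087,0],"turn":-0.994,"claw":0.3},{"delta_pos":[-0.168,-0.087,0],"turn":-0.994,"claw":0.3},{"delta_pos":[-0.168,-0.087,0],"turn":-0.994,"claw":0.3},{"delta_pos":[-0.168,-0.087,0],"turn":-0.994,"claw":0.3},{"delta_pos":[-0.168,-0.087,0],"turn":-0.994,"claw":0.3},{"delta_pos":[-0.168,-0.087,0],"turn":-0.994,"claw":0.3},{"delta_pos":[-0.168,-0.087,0],"turn":-0.994,"claw":0.3}]'
python3 -c "
from h import *
go(.465,.1098,.127,2.253)"
```

```text
clock: 6.43
ee_pos: [0.4651, 0.1094, 0.1868]
eef_rot: [3.141, 0.0, 2.249]
ft_force: [0.6, 0.5, 0.4]
grip_width: 0.0285
grasp_force: 0.0
d [0.0004 0.0001 0.0598] turn,q6: [(np.float64(-0.004), np.float64(-0.45))]
```

Accurate. Descend, grip, turn 1.0.

```bash
python3 -m pendant '[{"delta_pos":[0,0,0.02],"turn":0,"claw":0.3},{"delta_pos":[0,0,0.04],"turn":0,"claw":0.3},{"delta_pos":[0,0,0.06],"turn":0,"claw":0.3},{"delta_pos":[0,0,0.06],"turn":0,"claw":0.3},{"delta_pos":[0,0,0.06],"turn":0,"claw":0.1},{"delta_pos":[0,0,0.06],"turn":0,"claw":0.1},{"delta_pos":[0,0,0.06],"turn":0,"claw":0.1},{"delta_pos":[0,0,0.06],"turn":0,"claw":0.1},{"delta_pos":[0,0,0.06],"turn":0,"claw":0.1}]' 30
python3 -c "
from h import *
s=observe();print(s['torque'],s['ft_force'])"
python3 -m pendant '[{"delta_pos":[0,0,0],"turn":0.12,"claw":0.1},{"delta_pos":[0,0,0],"turn":0.24,"claw":0.1},{"delta_pos":[0,0,0],"turn":0.36,"claw":0.1},{"delta_pos":[0,0,0],"turn":0.48,"claw":0.1},{"delta_pos":[0,0,0],"turn":0.6,"claw":0.1},{"delta_pos":[0,0,0],"turn":0.72,"claw":0.1},{"delta_pos":[0,0,0],"turn":0.84,"claw":0.1},{"delta_pos":[0,0,0],"turn":0.96,"claw":0.1},{"delta_pos":[0,0,0],"turn":1.0,"claw":0.1},{"delta_pos":[0,0,0],"turn":1.0,"claw":0.1},{"delta_pos":[0,0,0],"turn":1.0,"claw":0.1}]'
python3 -c "
from h import *
s=observe();print(s['torque'],s['ft_force'])"
```

```text
clock: 7.18
ee_pos: [0.4643, 0.1097, 0.1247]
eef_rot: [-3.139, -0.002, 2.25]
ft_force: [6.4, 3.9, -34.9]
grip_width: 0.0271
grasp_force: 30.0
[ 0.61070923 -1.20772354 -0.10147324] [  6.36259349   3.8667716  -34.90438665]
clock: 8.1
ee_pos: [0.4625, 0.1093, 0.1245]
eef_rot: [-3.135, 0.003, 1.25]
ft_force: [-1.8, -0.0, -28.6]
grip_width: 0.0275
grasp_force: 30.0
[-0.02320433  0.30358035  0.03879995] [ -1.75153561  -0.03371536 -28.59504955]
```

```bash
python3 - <<'E'
from h import *
shot('scene','s3.png');im=cv2.imread('pics/s3.png')[120:240,250:410];cv2.imwrite('pics/s3c.png',cv2.resize(im,None,fx=5,fy=5,interpolation=2))
s=observe();print(s['ee_pos'],s['ft_force'],s['torque'],s['grip_width'])
E
```

```text
[0.46241896 0.10935641 0.12454434] [ -1.93265454   1.36647201 -27.82624868] [-0.05153058  0.36633103  0.03296255] 0.027242610332246224
```

View pics/s3c.png

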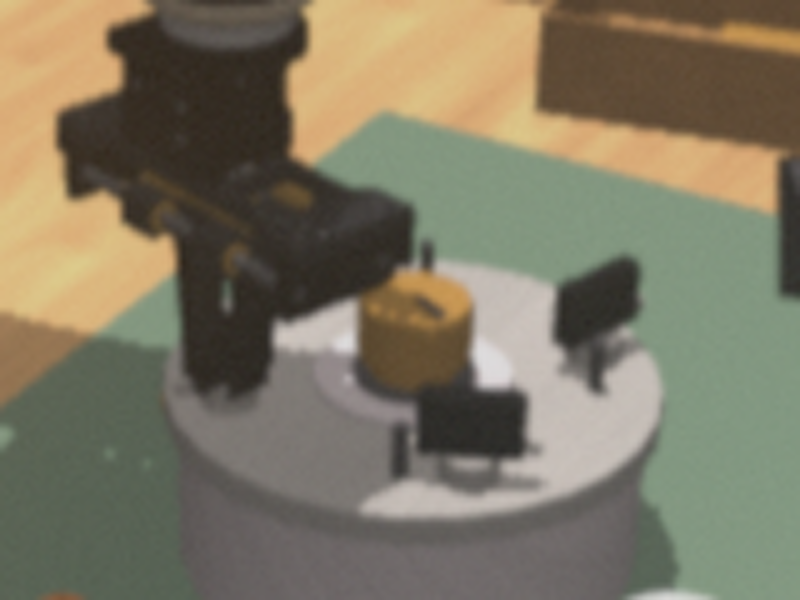

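```bash
python3 -m pendant '[{"delta_pos":[0,0,0],"turn":0,"claw":0.36},{"delta_pos":[0,0,0],"turn":0,"claw":0.36},{"delta_pos":[0,0,0],"turn":0,"claw":0.36},{"delta_pos":[0,0,0],"turn":0,"claw":0.36}]'
python3 -m pendant '[{"delta_pos":[0,0,-0.03],"turn":0,"claw":0.36},{"delta_pos":[0,0,-0.06],"turn":0,"claw":0.36},{"delta_pos":[0,0,-0.06],"turn":0,"claw":0.36},{"delta_pos":[0,0,-0.06],"turn":0,"claw":0.36}]'
python3 - <<'E'
from h import *
shot('scene','s4.png');im=cv2.imread('pics/s4.png')[120:240,250:410];cv2.imwrite('pics/s4c.png',cv2.resize(im,None,fx=5,fy=5,interpolation=2))
s=observe();print(s['ee_pos'],s['ft_force'],s['torque'],s['grip_width'])
E
```

```text
clock: 8.48
ee_pos: [0.4658, 0.1095, 0.1274]
eef_rot: [3.139, -0.001, 1.252]
ft_force: [0.3, -0.7, -0.2]
grip_width: 0.0338
grasp_force: 0.0
clock: 8.82
ee_pos: [0.4659, 0.1095, 0.1883]
eef_rot: [3.137, -0.002, 1.252]
ft_force: [-0.0, -0.6, -1.0]
grip_width: 0.0338
grasp_force: 0.0
[0.46520378 0.10940383 0.18710356] [-0.67187183  0.63297877 -0.6455482 ] [-0.08560933  0.07644038 -0.01202159] 0.034605997521507885
```

View pics/s4c.png

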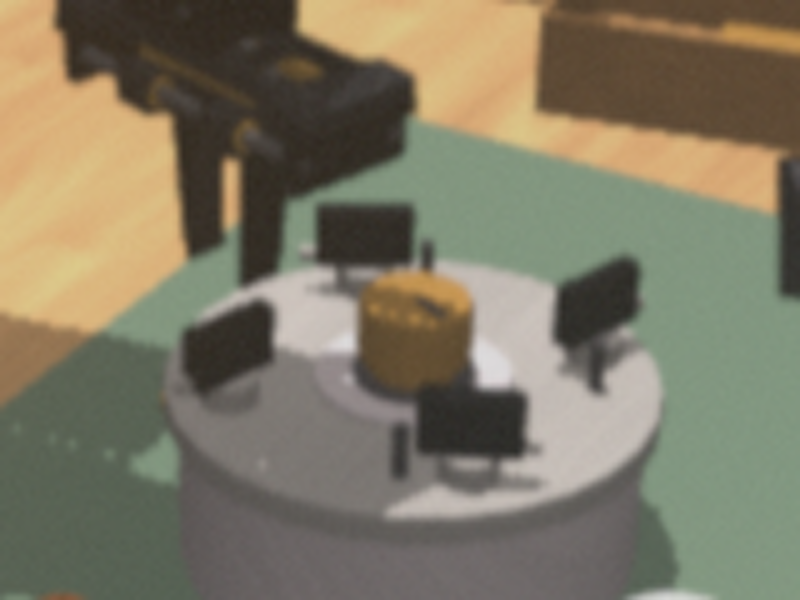

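```bash
python3 -c "
from h import *
go(.465,.2442,.187,-2.602)"
```

```text
d [ 1.28e-01 -4.24e-02  1.00e-04] turn,q6: [(np.float64(0.713), np.float64(1.51)), (np.float64(-2.429), np.float64(-1.63))]
```

```bash
python3 -m pendant '[{"delta_pos":[0.128,-0.042,0],"turn":0.713,"claw":0.3},{"delta_pos":[0.128,-0.042,0],"turn":0.713,"claw":0.3},{"delta_pos":[0.128,-0.042,0],"turn":0.713,"claw":0.3},{"delta_pos":[0.128,-0.042,0],"turn":0.713,"claw":0.3},{"delta_pos":[0.128,-0.042,0],"turn":0.713,"claw":0.3},{"delta_pos":[0.128,-0.042,0],"turn":0.713,"claw":0.3},{"delta_pos":[0.128,-0.042,0],"turn":0.713,"claw":0.3},{"delta_pos":[0.128,-0.042,0],"turn":0.713,"claw":0.3},{"delta_pos":[0.128,-0.042,0],"turn":0.713,"claw":0.3}]'
python3 - <<'E'
from h import *
go(.465,.2442,.187,-2.602)
shot('top','t5.png');im=cv2.imread('pics/t5.png')[200:360,160:340];cv2.imwrite('pics/t5c.png',cv2.resize(im,None,fx=3.5,fy=3.5,interpolation=2))
E
python3 -m pendant '[{"delta_pos":[0,0,0.02],"turn":0,"claw":0.3},{"delta_pos":[0,0,0.04],"turn":0,"claw":0.3},{"delta_pos":[0,0,0.06],"turn":0,"claw":0.3},{"delta_pos":[0,0,0.06],"turn":0,"claw":0.3},{"delta_pos":[0,0,0.06],"turn":0,"claw":0.3}]' 30
python3 -m pendant '[{"delta_pos":[0,0,0],"turn":0,"claw":0.1},{"delta_pos":[0,0,0],"turn":0,"claw":0.1},{"delta_pos":[0,0,0],"turn":0,"claw":0.1},{"delta_pos":[0,0,0],"turn":0,"claw":0.1},{"delta_pos":[0,0,0],"turn":0,"claw":0.1}]' 30

```

```text
clock: 9.62
ee_pos: [0.465, 0.2438, 0.1861]
eef_rot: [-3.141, 0.001, 0.543]
ft_force: [-0.0, -0.2, -0.2]
grip_width: 0.0284
grasp_force: 0.0
d [ 0.0002 -0.0003 -0.0009] turn,q6: [(np.float64(0.004), np.float64(1.51)), (np.float64(-3.138), np.float64(-1.63))]
clock: 10.08
ee_pos: [0.4653, 0.2439, 0.1265]
eef_rot: [-3.141, -0.0, 0.542]
ft_force: [0.5, -0.6, 0.9]
grip_width: 0.0285
grasp_force: 0.0
clock: 10.5
ee_pos: [0.4641, 0.2455, 0.1267]
eef_rot: [-3.139, 0.0, 0.54]
ft_force: [-5.8, 13.4, 0.8]
grip_width: 0.0138
grasp_force: 30.0
```

View pics/t5c.png

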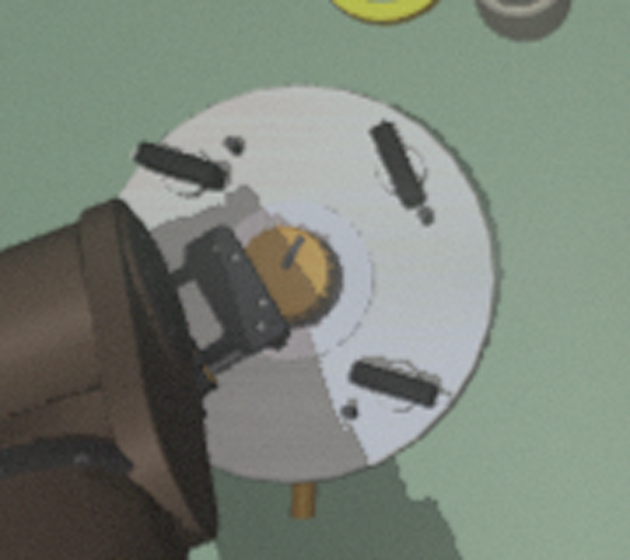

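```bash
python3 -m pendant '[{"delta_pos":[0,-0.002,0],"turn":0.12,"claw":0.1},{"delta_pos":[0,-0.002,0],"turn":0.24,"claw":0.1},{"delta_pos":[0,-0.002,0],"turn":0.36,"claw":0.1},{"delta_pos":[0,-0.002,0],"turn":0.48,"claw":0.1},{"delta_pos":[0,-0.002,0],"turn":0.6,"claw":0.1},{"delta_pos":[0,-0.002,0],"turn":0.72,"claw":0.1},{"delta_pos":[0,-0.002,0],"turn":0.84,"claw":0.1},{"delta_pos":[0,-0.002,0],"turn":0.85,"claw":0.1},{"delta_pos":[0,-0.002,0],"turn":0.85,"claw":0.1}]'
python3 -m pendant '[{"delta_pos":[0,0,0],"turn":0,"claw":0.26},{"delta_pos":[0,0,0],"turn":0,"claw":0.26},{"delta_pos":[0,0,0],"turn":0,"claw":0.26},{"delta_pos":[0,0,-0.03],"turn":0,"claw":0.26},{"delta_pos":[0,0,-0.06],"turn":0,"claw":0.26},{"delta_pos":[0,0,-0.06],"turn":0,"claw":0.3},{"delta_pos":[0,0,-0.06],"turn":0,"claw":0.3}]'
python3 -c "
from h import *
go(.6,.1105,.187,-2.716)"
```

```text
clock: 11.25
ee_pos: [0.464, 0.2459, 0.1267]
eef_rot: [-3.141, 0.0, -0.307]
ft_force: [-0.6, 0.8, 1.0]
grip_width: 0.0138
grasp_force: 30.0
clock: 11.83
ee_pos: [0.4646, 0.246, 0.1879]
eef_rot: [-3.14, -0.003, -0.309]
ft_force: [0.8, -0.4, -1.1]
grip_width: 0.0279
grasp_force: 0.0
d [0.1702 0.0879 0.0009] turn,q6: [(np.float64(-0.735), np.float64(1.33)), (np.float64(-3.876), np.float64(-1.81))]
```

```bash
python3 -m pendant '[{"delta_pos":[0.169,0.09,0],"turn":-0.735,"claw":0.3},{"delta_pos":[0.169,0.09,0],"turn":-0.735,"claw":0.3},{"delta_pos":[0.169,0.09,0],"turn":-0.735,"claw":0.3},{"delta_pos":[0.169,0.09,0],"turn":-0.735,"claw":0.3},{"delta_pos":[0.169,0.09,0],"turn":-0.735,"claw":0.3},{"delta_pos":[0.169,0.09,0],"turn":-0.735,"claw":0.3},{"delta_pos":[0.169,0.09,0],"turn":-0.735,"claw":0.3},{"delta_pos":[0.169,0.09,0],"turn":-0.735,"claw":0.3},{"delta_pos":[0.169,0.09,0],"turn":-0.735,"claw":0.3},{"delta_pos":[0.169,0.09,0.02],"turn":-0.735,"claw":0.3},{"delta_pos":[0.169,0.09,0.04],"turn":-0.735,"claw":0.3},{"delta_pos":[0.169,0.09,0.06],"turn":-0.735,"claw":0.3},{"delta_pos":[0.169,0.09,0.06],"turn":-0.735,"claw":0.3},{"delta_pos":[0.169,0.09,0.06],"turn":-0.735,"claw":0.3}]' 30
python3 -m pendant '[{"delta_pos":[0,0,0],"turn":0,"claw":0.1},{"delta_pos":[0,0,0],"turn":0,"claw":0.1},{"delta_pos":[0,0,0],"turn":0,"claw":0.1},{"delta_pos":[0,0,0],"turn":0,"claw":0.1},{"delta_pos":[0,0,0],"turn":0,"claw":0.1}]' 30
```

```text
clock: 13.0
ee_pos: [0.5955, 0.1094, 0.1239]
eef_rot: [-3.14, 0.005, 0.424]
ft_force: [0.9, 1.5, -23.8]
grip_width: 0.0289
grasp_force: 14.5
clock: 13.42
ee_pos: [0.5954, 0.1093, 0.1241]
eef_rot: [-3.139, 0.005, 0.424]
ft_force: [2.6, 3.4, -31.9]
grip_width: 0.028
grasp_force: 30.0
```

```bash
python3 -m pendant '[{"delta_pos":[0,0,0],"turn":0,"claw":0.33},{"delta_pos":[0,0,0],"turn":0,"claw":0.33},{"delta_pos":[0,0,-0.006],"turn":0,"claw":0.33},{"delta_pos":[0,0,-0.006],"turn":0,"claw":0.33},{"delta_pos":[0,0,-0.006],"turn":0,"claw":0.1},{"delta_pos":[0,0,-0.006],"turn":0,"claw":0.1},{"delta_pos":[0,0,-0.006],"turn":0,"claw":0.1},{"delta_pos":[0,0,-0.006],"turn":0,"claw":0.1},{"delta_pos":[0,0,-0.006],"turn":0,"claw":0.1}]' 30
```

```text
clock: 14.17
ee_pos: [0.5971, 0.1099, 0.1331]
eef_rot: [-3.139, -0.0, 0.424]
ft_force: [-5.8, 10.0, 6.3]
grip_width: 0.0142
grasp_force: 30.0
```

```bash
python3 -m pendant '[{"delta_pos":[0,-0.0015,0],"turn":0.12,"claw":0.1},{"delta_pos":[0,-0.0015,0],"turn":0.24,"claw":0.1},{"delta_pos":[0,-0.0015,0],"turn":0.36,"claw":0.1},{"delta_pos":[0,-0.0015,0],"turn":0.48,"claw":0.1},{"delta_pos":[0,-0.0015,0],"turn":0.6,"claw":0.1},{"delta_pos":[0,-0.0015,0],"turn":0.72,"claw":0.1},{"delta_pos":[0,-0.0015,0],"turn":0.75,"claw":0.1},{"delta_pos":[0,-0.0015,0],"turn":0.75,"claw":0.1},{"delta_pos":[0,-0.0015,0],"turn":0.75,"claw":0.1}]'
python3 -m pendant '[{"delta_pos":[0,0,0],"turn":0,"claw":0.26},{"delta_pos":[0,0,0],"turn":0,"claw":0.26},{"delta_pos":[0,0,0],"turn":0,"claw":0.26},{"delta_pos":[0,0,-0.03],"turn":0,"claw":0.26},{"delta_pos":[0,0,-0.055],"turn":0,"claw":0.26},{"delta_pos":[0,0,-0.055],"turn":0,"claw":0.3},{"delta_pos":[0,0,-0.055],"turn":0,"claw":0.3}]'
python3 -c "
from h import *
go(.5985,.2438,.187,1.258)"
```

```text
clock: 14.92
ee_pos: [0.597, 0.1103, 0.1331]
eef_rot: [-3.141, -0.0, -0.324]
ft_force: [-2.1, 3.5, 5.1]
grip_width: 0.0139
grasp_force: 30.0
clock: 15.5
ee_pos: [0.5974, 0.1098, 0.1886]
eef_rot: [-3.141, -0.002, -0.325]
ft_force: [-0.0, -0.1, -0.1]
grip_width: 0.0278
grasp_force: 0.0
d [-0.0417 -0.1274  0.0016] turn,q6: [(np.float64(-1.583), np.float64(0.7)), (np.float64(-4.724), np.float64(-2.44))]
```

```bash
python3 -m pendant '[{"delta_pos":[-0.042,-0.127,0],"turn":-1.583,"claw":0.3},{"delta_pos":[-0.042,-0.127,0],"turn":-1.583,"claw":0.3},{"delta_pos":[-0.042,-0.127,0],"turn":-1.583,"claw":0.3},{"delta_pos":[-0.042,-0.127,0],"turn":-1.583,"claw":0.3},{"delta_pos":[-0.042,-0.127,0],"turn":-1.583,"claw":0.3},{"delta_pos":[-0.042,-0.127,0],"turn":-1.583,"claw":0.3},{"delta_pos":[-0.042,-0.127,0],"turn":-1.583,"claw":0.3},{"delta_pos":[-0.042,-0.127,0],"turn":-1.583,"claw":0.3},{"delta_pos":[-0.042,-0.127,0],"turn":-1.583,"claw":0.3},{"delta_pos":[-0.042,-0.127,0],"turn":-1.583,"claw":0.3},{"delta_pos":[-0.042,-0.127,0],"turn":-1.583,"claw":0.3},{"delta_pos":[-0.042,-0.127,0],"turn":-1.583,"claw":0.3},{"delta_pos":[-0.042,-0.127,0],"turn":-1.583,"claw":0.3},{"delta_pos":[-0.042,-0.127,0],"turn":-1.583,"claw":0.3},{"delta_pos":[-0.042,-0.127,0],"turn":-1.583,"claw":0.26},{"delta_pos":[-0.042,-0.127,0.02],"turn":-1.583,"claw":0.26},{"delta_pos":[-0.042,-0.127,0.04],"turn":-1.583,"claw":0.26},{"delta_pos":[-0.042,-0.127,0.054],"turn":-1.583,"claw":0.26},{"delta_pos":[-0.042,-0.127,0.054],"turn":-1.583,"claw":0.26},{"delta_pos":[-0.042,-0.127,0.054],"turn":-1.583,"claw":0.26}]' 30
python3 -m pendant '[{"delta_pos":[0,0,0],"turn":0,"claw":0.1},{"delta_pos":[0,0,0],"turn":0,"claw":0.1},{"delta_pos":[0,0,0],"turn":0,"claw":0.1},{"delta_pos":[0,0,0],"turn":0,"claw":0.1},{"delta_pos":[0,0,0],"turn":0,"claw":0.1}]' 30
```

```text
clock: 17.17
ee_pos: [0.5975, 0.2436, 0.133]
eef_rot: [-3.14, 0.001, 1.256]
ft_force: [-0.1, 0.1, 0.3]
grip_width: 0.0245
grasp_force: 0.0
clock: 17.58
ee_pos: [0.5983, 0.2438, 0.1347]
eef_rot: [3.14, -0.001, 1.258]
ft_force: [1.0, -0.9, 5.4]
grip_width: 0.0137
grasp_force: 30.0
```

Good grip. Turn 1.0, release, lift.

```bash
python3 -m pendant '[{"delta_pos":[0,0,0],"turn":0.12,"claw":0.1},{"delta_pos":[0,0,0],"turn":0.24,"claw":0.1},{"delta_pos":[0,0,0],"turn":0.36,"claw":0.1},{"delta_pos":[0,0,0],"turn":0.48,"claw":0.1},{"delta_pos":[0,0,0],"turn":0.6,"claw":0.1},{"delta_pos":[0,0,0],"turn":0.72,"claw":0.1},{"delta_pos":[0,0,0],"turn":0.84,"claw":0.1},{"delta_pos":[0,0,0],"turn":0.96,"claw":0.1},{"delta_pos":[0,0,0],"turn":1.0,"claw":0.1},{"delta_pos":[0,0,0],"turn":1.0,"claw":0.1},{"delta_pos":[0,0,0],"turn":1.0,"claw":0.1}]'
python3 -m pendant '[{"delta_pos":[0,0,0],"turn":0,"claw":0.23},{"delta_pos":[0,0,0],"turn":0,"claw":0.23},{"delta_pos":[0,0,0],"turn":0,"claw":0.23},{"delta_pos":[0,0,-0.03],"turn":0,"claw":0.23},{"delta_pos":[0,0,-0.055],"turn":0,"claw":0.26},{"delta_pos":[0,0,-0.055],"turn":0,"claw":0.26},{"delta_pos":[0,0,-0.055],"turn":0,"claw":0.26}]'
python3 -c "
from h import *
go(.4625,.1108,.187,1.252)"
```

```text
clock: 18.5
ee_pos: [0.5977, 0.2443, 0.1347]
eef_rot: [-3.141, -0.001, 0.257]
ft_force: [-1.8, 2.7, 7.8]
grip_width: 0.0141
grasp_force: 30.0
clock: 19.08
ee_pos: [0.598, 0.2437, 0.1896]
eef_rot: [-3.141, -0.002, 0.258]
ft_force: [-0.7, -0.5, -0.5]
grip_width: 0.0247
grasp_force: 0.0
d [-0.165   0.094   0.0026] turn,q6: [(np.float64(-0.994), np.float64(0.55)), (np.float64(-4.136), np.float64(-2.59))]
```

```bash
python3 -m pendant '[{"delta_pos":[-0.165,0.094,0],"turn":-0.994,"claw":0.26},{"delta_pos":[-0.165,0.094,0],"turn":-0.994,"claw":0.26},{"delta_pos":[-0.165,0.094,0],"turn":-0.994,"claw":0.26},{"delta_pos":[-0.165,0.094,0],"turn":-0.994,"claw":0.26},{"delta_pos":[-0.165,0.094,0],"turn":-0.994,"claw":0.26},{"delta_pos":[-0.165,0.094,0],"turn":-0.994,"claw":0.26},{"delta_pos":[-0.165,0.094,0],"turn":-0.994,"claw":0.26},{"delta_pos":[-0.165,0.094,0],"turn":-0.994,"claw":0.26},{"delta_pos":[-0.165,0.094,0],"turn":-0.994,"claw":0.26},{"delta_pos":[-0.165,0.094,0],"turn":-0.994,"claw":0.26},{"delta_pos":[-0.165,0.094,0.02],"turn":-0.994,"claw":0.26},{"delta_pos":[-0.165,0.094,0.04],"turn":-0.994,"claw":0.26},{"delta_pos":[-0.165,0.094,0.055],"turn":-0.994,"claw":0.26},{"delta_pos":[-0.165,0.094,0.055],"turn":-0.994,"claw":0.26},{"delta_pos":[-0.165,0.094,0.055],"turn":-0.994,"claw":0.26}]' 30
python3 -m pendant '[{"delta_pos":[0,0,0],"turn":0,"claw":0.1},{"delta_pos":[0,0,0],"turn":0,"claw":0.1},{"delta_pos":[0,0,0],"turn":0,"claw":0.1},{"delta_pos":[0,0,0],"turn":0,"claw":0.1},{"delta_pos":[0,0,0],"turn":0,"claw":0.1}]' 30
```

```text
clock: 20.33
ee_pos: [0.4618, 0.1108, 0.1331]
eef_rot: [-3.14, 0.001, 1.249]
ft_force: [0.9, -0.3, 0.7]
grip_width: 0.0249
grasp_force: 0.0
clock: 20.75
ee_pos: [0.4627, 0.1108, 0.1344]
eef_rot: [3.14, -0.001, 1.252]
ft_force: [0.9, -1.2, 6.7]
grip_width: 0.0136
grasp_force: 29.9
```

Next: K3 turn 1.0, release, lift; then K2.

```bash
python3 -m pendant '[{"delta_pos":[0,0,0],"turn":0.12,"claw":0.1},{"delta_pos":[0,0,0],"turn":0.24,"claw":0.1},{"delta_pos":[0,0,0],"turn":0.36,"claw":0.1},{"delta_pos":[0,0,0],"turn":0.48,"claw":0.1},{"delta_pos":[0,0,0],"turn":0.6,"claw":0.1},{"delta_pos":[0,0,0],"turn":0.72,"claw":0.1},{"delta_pos":[0,0,0],"turn":0.84,"claw":0.1},{"delta_pos":[0,0,0],"turn":0.96,"claw":0.1},{"delta_pos":[0,0,0],"turn":1.0,"claw":0.1},{"delta_pos":[0,0,0],"turn":1.0,"claw":0.1},{"delta_pos":[0,0,0],"turn":1.0,"claw":0.1}]'
python3 -m pendant '[{"delta_pos":[0,0,0],"turn":0,"claw":0.23},{"delta_pos":[0,0,0],"turn":0,"claw":0.23},{"delta_pos":[0,0,0],"turn":0,"claw":0.23},{"delta_pos":[0,0,-0.03],"turn":0,"claw":0.23},{"delta_pos":[0,0,-0.055],"turn":0,"claw":0.26},{"delta_pos":[0,0,-0.055],"turn":0,"claw":0.26},{"delta_pos":[0,0,-0.055],"turn":0,"claw":0.26}]'
python3 -c "
from h import *
go(.464,.2459,.187,-.307)"
```

```text
clock: 21.67
ee_pos: [0.4622, 0.1112, 0.1344]
eef_rot: [-3.141, -0.001, 0.251]
ft_force: [-1.1, 4.3, 7.8]
grip_width: 0.0137
grasp_force: 30.0
clock: 22.25
ee_pos: [0.4625, 0.1107, 0.1894]
eef_rot: [3.141, -0.002, 0.252]
ft_force: [-0.4, 0.3, -0.3]
grip_width: 0.0248
grasp_force: 0.0
d [ 0.0352 -0.1306  0.0024] turn,q6: [(np.float64(0.559), np.float64(2.37)), (np.float64(-2.583), np.float64(-0.78))]
```

```bash
python3 -m pendant '[{"delta_pos":[0.018,-0.065,0],"turn":-1.3,"claw":0.26},{"delta_pos":[0.018,-0.065,0],"turn":-1.3,"claw":0.26},{"delta_pos":[0.018,-0.065,0],"turn":-1.3,"claw":0.26},{"delta_pos":[0.018,-0.065,0],"turn":-1.3,"claw":0.26},{"delta_pos":[0.018,-0.065,0],"turn":-1.3,"claw":0.26},{"delta_pos":[0.018,-0.065,0],"turn":-1.3,"claw":0.26},{"delta_pos":[0.018,-0.065,0],"turn":-1.3,"claw":0.26},{"delta_pos":[0.018,-0.065,0],"turn":-1.3,"claw":0.26},{"delta_pos":[0.018,-0.065,0],"turn":-1.3,"claw":0.26},{"delta_pos":[0.018,-0.065,0],"turn":-1.3,"claw":0.26},{"delta_pos":[0.018,-0.065,0],"turn":-1.3,"claw":0.26},{"delta_pos":[0.018,-0.065,0],"turn":-1.3,"claw":0.26}]'
python3 -c "
from h import *
go(.464,.2459,.187,-.307)"
```

```text
clock: 23.25
ee_pos: [0.4629, 0.178, 0.1875]
eef_rot: [-3.14, 0.0, 1.554]
ft_force: [-0.4, 0.1, 0.5]
grip_width: 0.0246
grasp_force: 0.0
d [ 0.0679 -0.      0.0005] turn,q6: [(np.float64(1.861), np.float64(2.37)), (np.float64(-1.281), np.float64(-0.78))]
```

```bash
python3 -m pendant '[{"delta_pos":[0.068,0,0],"turn":-1.281,"claw":0.26},{"delta_pos":[0.068,0,0],"turn":-1.281,"claw":0.26},{"delta_pos":[0.068,0,0],"turn":-1.281,"claw":0.26},{"delta_pos":[0.068,0,0],"turn":-1.281,"claw":0.26},{"delta_pos":[0.068,0,0],"turn":-1.281,"claw":0.26},{"delta_pos":[0.068,0,0],"turn":-1.281,"claw":0.26},{"delta_pos":[0.068,0,0],"turn":-1.281,"claw":0.26},{"delta_pos":[0.068,0,0],"turn":-1.281,"claw":0.26},{"delta_pos":[0.068,0,0],"turn":-1.281,"claw":0.26},{"delta_pos":[0.068,0,0],"turn":-1.281,"claw":0.26},{"delta_pos":[0.068,0,0],"turn":-1.281,"claw":0.26},{"delta_pos":[0.068,0,0],"turn":-1.281,"claw":0.26},{"delta_pos":[0.068,0,0.02],"turn":-1.281,"claw":0.26},{"delta_pos":[0.068,0,0.04],"turn":-1.281,"claw":0.26},{"delta_pos":[0.068,0,0.054],"turn":-1.281,"claw":0.26},{"delta_pos":[0.068,0,0.054],"turn":-1.281,"claw":0.26},{"delta_pos":[0.068,0,0.054],"turn":-1.281,"claw":0.26}]' 30
python3 -m pendant '[{"delta_pos":[0,0,0],"turn":0,"claw":0.1},{"delta_pos":[0,0,0],"turn":0,"claw":0.1},{"delta_pos":[0,0,0],"turn":0,"claw":0.1},{"delta_pos":[0,0,0],"turn":0,"claw":0.1},{"delta_pos":[0,0,0],"turn":0,"claw":0.1}]' 30
```

```text
clock: 24.67
ee_pos: [0.4644, 0.246, 0.1341]
eef_rot: [-3.141, -0.001, 2.831]
ft_force: [1.0, -0.7, -0.5]
grip_width: 0.025
grasp_force: 0.0
clock: 25.08
ee_pos: [0.4648, 0.2458, 0.1355]
eef_rot: [3.142, 0.001, 2.833]
ft_force: [-1.4, -4.7, 4.1]
grip_width: 0.0136
grasp_force: 30.0
```

```bash
python3 -m pendant '[{"delta_pos":[0,0,0],"turn":0.12,"claw":0.1},{"delta_pos":[0,0,0],"turn":0.24,"claw":0.1},{"delta_pos":[0,0,0],"turn":0.36,"claw":0.1},{"delta_pos":[0,0,0],"turn":0.48,"claw":0.1},{"delta_pos":[0,0,0],"turn":0.6,"claw":0.1},{"delta_pos":[0,0,0],"turn":0.72,"claw":0.1},{"delta_pos":[0,0,0],"turn":0.84,"claw":0.1},{"delta_pos":[0,0,0],"turn":0.96,"claw":0.1},{"delta_pos":[0,0,0],"turn":1.0,"claw":0.1},{"delta_pos":[0,0,0],"turn":1.0,"claw":0.1},{"delta_pos":[0,0,0],"turn":1.0,"claw":0.1}]'
python3 -m pendant '[{"delta_pos":[0,0,0],"turn":0,"claw":0.23},{"delta_pos":[0,0,0],"turn":0,"claw":0.23},{"delta_pos":[0,0,0],"turn":0,"claw":0.23},{"delta_pos":[0,0,-0.03],"turn":0,"claw":0.23},{"delta_pos":[0,0,-0.055],"turn":0,"claw":0.26},{"delta_pos":[0,0,-0.055],"turn":0,"claw":0.26},{"delta_pos":[0,0,-0.055],"turn":0,"claw":0.26}]'
python3 -c "
from h import *
go(.5968,.1103,.187,-.324)"
```

```text
clock: 26.0
ee_pos: [0.4644, 0.2454, 0.1355]
eef_rot: [-3.141, 0.001, 1.832]
ft_force: [-1.9, -7.7, 6.4]
grip_width: 0.014
grasp_force: 30.0
clock: 26.58
ee_pos: [0.4651, 0.2465, 0.1907]
eef_rot: [3.139, -0.0, 1.833]
ft_force: [-0.1, 0.6, -0.2]
grip_width: 0.0245
grasp_force: 0.0
d [-0.1657  0.0919  0.0037] turn,q6: [(np.float64(2.157), np.float64(2.08)), (np.float64(-0.985), np.float64(-1.06))]
```

```bash
python3 -m pendant '[{"delta_pos":[-0.166,0.092,0],"turn":-0.985,"claw":0.26},{"delta_pos":[-0.166,0.092,0],"turn":-0.985,"claw":0.26},{"delta_pos":[-0.166,0.092,0],"turn":-0.985,"claw":0.26},{"delta_pos":[-0.166,0.092,0],"turn":-0.985,"claw":0.26},{"delta_pos":[-0.166,0.092,0],"turn":-0.985,"claw":0.26},{"delta_pos":[-0.166,0.092,0],"turn":-0.985,"claw":0.26},{"delta_pos":[-0.166,0.092,0],"turn":-0.985,"claw":0.26},{"delta_pos":[-0.166,0.092,0],"turn":-0.985,"claw":0.26},{"delta_pos":[-0.166,0.092,0],"turn":-0.985,"claw":0.26},{"delta_pos":[-0.166,0.092,0],"turn":-0.985,"claw":0.26},{"delta_pos":[-0.166,0.092,0.02],"turn":-0.985,"claw":0.26},{"delta_pos":[-0.166,0.092,0.04],"turn":-0.985,"claw":0.26},{"delta_pos":[-0.166,0.092,0.055],"turn":-0.985,"claw":0.26},{"delta_pos":[-0.166,0.092,0.055],"turn":-0.985,"claw":0.26},{"delta_pos":[-0.166,0.092,0.055],"turn":-0.985,"claw":0.26}]' 30
python3 -m pendant '[{"delta_pos":[0,0,0],"turn":0,"claw":0.1},{"delta_pos":[0,0,0],"turn":0,"claw":0.1},{"delta_pos":[0,0,0],"turn":0,"claw":0.1},{"delta_pos":[0,0,0],"turn":0,"claw":0.1},{"delta_pos":[0,0,0],"turn":0,"claw":0.1}]' 30
```

```text
clock: 27.83
ee_pos: [0.5963, 0.1098, 0.1341]
eef_rot: [-3.141, -0.001, 2.815]
ft_force: [0.4, 0.0, 1.3]
grip_width: 0.0249
grasp_force: 0.0
clock: 28.25
ee_pos: [0.5971, 0.1102, 0.1357]
eef_rot: [3.14, 0.002, 2.817]
ft_force: [1.3, 5.1, 2.6]
grip_width: 0.0136
grasp_force: 30.0
```

```bash
python3 -m pendant '[{"delta_pos":[0,0,0],"turn":0.12,"claw":0.1},{"delta_pos":[0,0,0],"turn":0.24,"claw":0.1},{"delta_pos":[0,0,0],"turn":0.36,"claw":0.1},{"delta_pos":[0,0,0],"turn":0.48,"claw":0.1},{"delta_pos":[0,0,0],"turn":0.6,"claw":0.1},{"delta_pos":[0,0,0],"turn":0.72,"claw":0.1},{"delta_pos":[0,0,0],"turn":0.84,"claw":0.1},{"delta_pos":[0,0,0],"turn":0.96,"claw":0.1},{"delta_pos":[0,0,0],"turn":1.0,"claw":0.1},{"delta_pos":[0,0,0],"turn":1.0,"claw":0.1},{"delta_pos":[0,0,0],"turn":1.0,"claw":0.1}]'
python3 -m pendant '[{"delta_pos":[0,0,0],"turn":0,"claw":0.23},{"delta_pos":[0,0,0],"turn":0,"claw":0.23},{"delta_pos":[0,0,0],"turn":0,"claw":0.23},{"delta_pos":[0,0,-0.03],"turn":0,"claw":0.23},{"delta_pos":[0,0,-0.055],"turn":0,"claw":0.26},{"delta_pos":[0,0,-0.055],"turn":0,"claw":0.26},{"delta_pos":[0,0,-0.055],"turn":0,"claw":0.26}]'
python3 -c "
from h import *
go(.598,.244,.187,.257)"
```

```text
clock: 29.17
ee_pos: [0.5972, 0.1103, 0.1357]
eef_rot: [3.139, -0.0, 1.817]
ft_force: [2.8, 6.7, 3.4]
grip_width: 0.0141
grasp_force: 30.0
clock: 29.75
ee_pos: [0.5968, 0.1095, 0.1907]
eef_rot: [3.139, 0.001, 1.818]
ft_force: [0.1, 0.0, -0.7]
grip_width: 0.0246
grasp_force: 0.0
d [0.1302 0.034  0.0037] turn,q6: [(np.float64(1.561), np.float64(1.7)), (np.float64(-1.581), np.float64(-1.44))]
```

```bash
python3 -m pendant '[{"delta_pos":[0.13,0.034,0],"turn":-1.581,"claw":0.26},{"delta_pos":[0.13,0.034,0],"turn":-1.581,"claw":0.26},{"delta_pos":[0.13,0.034,0],"turn":-1.581,"claw":0.26},{"delta_pos":[0.13,0.034,0],"turn":-1.581,"claw":0.26},{"delta_pos":[0.13,0.034,0],"turn":-1.581,"claw":0.26},{"delta_pos":[0.13,0.034,0],"turn":-1.581,"claw":0.26},{"delta_pos":[0.13,0.034,0],"turn":-1.581,"claw":0.26},{"delta_pos":[0.13,0.034,0],"turn":-1.581,"claw":0.26},{"delta_pos":[0.13,0.034,0],"turn":-1.581,"claw":0.26},{"delta_pos":[0.13,0.034,0],"turn":-1.581,"claw":0.26},{"delta_pos":[0.13,0.034,0],"turn":-1.581,"claw":0.26},{"delta_pos":[0.13,0.034,0],"turn":-1.581,"claw":0.26},{"delta_pos":[0.13,0.034,0],"turn":-1.581,"claw":0.26},{"delta_pos":[0.13,0.034,0],"turn":-1.581,"claw":0.26},{"delta_pos":[0.13,0.034,0],"turn":-1.581,"claw":0.26},{"delta_pos":[0.13,0.034,0.02],"turn":-1.581,"claw":0.26},{"delta_pos":[0.13,0.034,0.04],"turn":-1.581,"claw":0.26},{"delta_pos":[0.13,0.034,0.055],"turn":-1.581,"claw":0.26},{"delta_pos":[0.13,0.034,0.055],"turn":-1.581,"claw":0.26},{"delta_pos":[0.13,0.034,0.055],"turn":-1.581,"claw":0.26}]' 30
python3 -m pendant '[{"delta_pos":[0,0,0],"turn":0,"claw":0.1},{"delta_pos":[0,0,0],"turn":0,"claw":0.1},{"delta_pos":[0,0,0],"turn":0,"claw":0.1},{"delta_pos":[0,0,0],"turn":0,"claw":0.1},{"delta_pos":[0,0,0],"turn":0,"claw":0.1}]' 30
python3 -c "
from h import *
s=observe();print(s['torque'],s['ft_force'])"
```

```text
clock: 31.42
ee_pos: [0.5974, 0.2439, 0.134]
eef_rot: [3.142, -0.002, -2.886]
ft_force: [0.6, 0.7, 1.0]
grip_width: 0.0246
grasp_force: 0.0
clock: 31.83
ee_pos: [0.598, 0.2445, 0.1357]
eef_rot: [3.141, 0.002, -2.885]
ft_force: [-2.9, 3.2, 6.7]
grip_width: 0.014
grasp_force: 30.0
[ 0.55721208  0.2281154  -0.04892517] [-2.88732982  3.20721734  6.74092592]
```

Turn 0.9 first, then creep to the stop watching torque.

```bash
python3 -m pendant '[{"delta_pos":[0,0,0],"turn":0.12,"claw":0.1},{"delta_pos":[0,0,0],"turn":0.24,"claw":0.1},{"delta_pos":[0,0,0],"turn":0.36,"claw":0.1},{"delta_pos":[0,0,0],"turn":0.48,"claw":0.1},{"delta_pos":[0,0,0],"turn":0.6,"claw":0.1},{"delta_pos":[0,0,0],"turn":0.72,"claw":0.1},{"delta_pos":[0,0,0],"turn":0.84,"claw":0.1},{"delta_pos":[0,0,0],"turn":0.9,"claw":0.1},{"delta_pos":[0,0,0],"turn":0.9,"claw":0.1}]'
P="from h import *
s=observe();print('T',s['torque'],s['ft_force'],s['eef_rot'][2])"
python3 -c "$P"
python3 -m pendant '[{"delta_pos":[0,0,0],"turn":0.04,"claw":0.1},{"delta_pos":[0,0,0],"turn":0.08,"claw":0.1},{"delta_pos":[0,0,0],"turn":0.08,"claw":0.1}]';python3 -c "$P"
python3 -m pendant '[{"delta_pos":[0,0,0],"turn":0.04,"claw":0.1},{"delta_pos":[0,0,0],"turn":0.08,"claw":0.1},{"delta_pos":[0,0,0],"turn":0.08,"claw":0.1}]';python3 -c "$P"
```

```text
clock: 32.58
ee_pos: [0.5982, 0.2448, 0.1357]
eef_rot: [3.139, 0.001, 2.495]
ft_force: [-0.6, 5.5, 5.9]
grip_width: 0.014
grasp_force: 30.0
T [ 0.8613908   0.10217057 -0.10010287] [-0.64602994  5.45903085  5.89267778] 2.4945950870898796
clock: 32.83
ee_pos: [0.5981, 0.2449, 0.1357]
eef_rot: [3.139, 0.001, 2.417]
ft_force: [0.2, 5.4, 5.1]
grip_width: 0.0138
grasp_force: 30.0
T [0.90748573 0.0954167  0.01933768] [0.16907134 5.37612117 5.11015338] 2.4165981075261995
clock: 33.08
ee_pos: [0.5981, 0.2449, 0.1357]
eef_rot: [3.139, 0.001, 2.338]
ft_force: [-1.0, 5.6, 6.3]
grip_width: 0.0148
grasp_force: 32.0
T [1.05336514 0.23224404 0.97336558] [-0.96803022  5.58750585  6.27801173] 2.338052236552435
```

```bash
python3 -m pendant '[{"delta_pos":[0,0,0],"turn":0,"claw":0.26},{"delta_pos":[0,0,0],"turn":0,"claw":0.26},{"delta_pos":[0,0,0],"turn":0,"claw":0.26},{"delta_pos":[0,0,-0.03],"turn":0,"claw":0.26},{"delta_pos":[0,0,-0.055],"turn":0,"claw":0.26},{"delta_pos":[0,0,-0.055],"turn":0,"claw":0.26},{"delta_pos":[0,0,-0.055],"turn":0,"claw":0.26}]'
python3 -c "
from h import *
go(.4625,.111,.187,.251)"
```

```text
clock: 33.67
ee_pos: [0.5981, 0.2439, 0.1907]
eef_rot: [3.14, 0.001, 2.339]
ft_force: [-0.5, -0.2, -0.2]
grip_width: 0.0248
grasp_force: 0.0
d [-0.0014 -0.1898  0.0037] turn,q6: [(np.float64(2.087), np.float64(1.56)), (np.float64(-1.054), np.float64(-1.59))]
```

```bash
python3 -m pendant '[{"delta_pos":[-0.001,-0.19,0],"turn":-1.054,"claw":0.26},{"delta_pos":[-0.001,-0.19,0],"turn":-1.054,"claw":0.26},{"delta_pos":[-0.001,-0.19,0],"turn":-1.054,"claw":0.26},{"delta_pos":[-0.001,-0.19,0],"turn":-1.054,"claw":0.26},{"delta_pos":[-0.001,-0.19,0],"turn":-1.054,"claw":0.26},{"delta_pos":[-0.001,-0.19,0],"turn":-1.054,"claw":0.26},{"delta_pos":[-0.001,-0.19,0],"turn":-1.054,"claw":0.26},{"delta_pos":[-0.001,-0.19,0],"turn":-1.054,"claw":0.26},{"delta_pos":[-0.001,-0.19,0],"turn":-1.054,"claw":0.26},{"delta_pos":[-0.001,-0.19,0],"turn":-1.054,"claw":0.26},{"delta_pos":[-0.001,-0.19,0],"turn":-1.054,"claw":0.26},{"delta_pos":[-0.001,-0.19,0.02],"turn":-1.054,"claw":0.26},{"delta_pos":[-0.001,-0.19,0.04],"turn":-1.054,"claw":0.26},{"delta_pos":[-0.001,-0.19,0.055],"turn":-1.054,"claw":0.26},{"delta_pos":[-0.001,-0.19,0.055],"turn":-1.054,"claw":0.26},{"delta_pos":[-0.001,-0.19,0.055],"turn":-1.054,"claw":0.26}]' 30
python3 -m pendant '[{"delta_pos":[0,0,0],"turn":0,"claw":0.1},{"delta_pos":[0,0,0],"turn":0,"claw":0.1},{"delta_pos":[0,0,0],"turn":0,"claw":0.1},{"delta_pos":[0,0,0],"turn":0,"claw":0.1},{"delta_pos":[0,0,0],"turn":0,"claw":0.1}]' 30

```

```text
clock: 35.0
ee_pos: [0.4614, 0.1113, 0.1341]
eef_rot: [3.141, -0.002, -2.892]
ft_force: [0.3, -0.4, -0.5]
grip_width: 0.0252
grasp_force: 0.0
clock: 35.42
ee_pos: [0.4621, 0.1113, 0.1354]
eef_rot: [-3.141, 0.002, -2.89]
ft_force: [0.1, -1.2, 7.0]
grip_width: 0.0137
grasp_force: 30.0
```

```bash
P="from h import *
s=observe();print('T',s['torque'],s['ft_force'],s['eef_rot'][2])"
python3 -m pendant '[{"delta_pos":[0,0,0],"turn":0.12,"claw":0.1},{"delta_pos":[0,0,0],"turn":0.24,"claw":0.1},{"delta_pos":[0,0,0],"turn":0.36,"claw":0.1},{"delta_pos":[0,0,0],"turn":0.48,"claw":0.1},{"delta_pos":[0,0,0],"turn":0.6,"claw":0.1},{"delta_pos":[0,0,0],"turn":0.72,"claw":0.1},{"delta_pos":[0,0,0],"turn":0.84,"claw":0.1},{"delta_pos":[0,0,0],"turn":0.94,"claw":0.1},{"delta_pos":[0,0,0],"turn":0.98,"claw":0.1},{"delta_pos":[0,0,0],"turn":1.02,"claw":0.1},{"delta_pos":[0,0,0],"turn":1.05,"claw":0.1},{"delta_pos":[0,0,0],"turn":1.05,"claw":0.1}]'
python3 -c "$P"
```

```text
clock: 36.42
ee_pos: [0.4622, 0.112, 0.1354]
eef_rot: [3.14, 0.001, 2.342]
ft_force: [-0.3, 7.0, 5.7]
grip_width: 0.0148
grasp_force: 31.7
T [1.29673641 0.07910519 0.90530598] [-0.30001447  6.95527914  5.69907126] 2.342287665061304
```

At the stop (0.9 N m). Release; on to K2 (yaw 1.832).

```bash
python3 -m pendant '[{"delta_pos":[0,0,0],"turn":0,"claw":0.26},{"delta_pos":[0,0,0],"turn":0,"claw":0.26},{"delta_pos":[0,0,0],"turn":0,"claw":0.26},{"delta_pos":[0,0,-0.03],"turn":0,"claw":0.26},{"delta_pos":[0,0,-0.055],"turn":0,"claw":0.26},{"delta_pos":[0,0,-0.055],"turn":0,"claw":0.26},{"delta_pos":[0,0,-0.055],"turn":0,"claw":0.26}]'
python3 -c "
from h import *
go(.4645,.2457,.187,1.832)"
```

```text
clock: 37.0
ee_pos: [0.4621, 0.1112, 0.1905]
eef_rot: [3.14, 0.002, 2.343]
ft_force: [0.7, 0.2, -0.6]
grip_width: 0.0246
grasp_force: 0.0
d [0.0947 0.0955 0.0035] turn,q6: [(np.float64(0.511), np.float64(0.23))]
```

```bash
python3 -m pendant '[{"delta_pos":[0.095,0.095,0],"turn":0.511,"claw":0.26},{"delta_pos":[0.095,0.095,0],"turn":0.511,"claw":0.26},{"delta_pos":[0.095,0.095,0],"turn":0.511,"claw":0.26},{"delta_pos":[0.095,0.095,0],"turn":0.511,"claw":0.26},{"delta_pos":[0.095,0.095,0],"turn":0.511,"claw":0.26},{"delta_pos":[0.095,0.095,0],"turn":0.511,"claw":0.26},{"delta_pos":[0.095,0.095,0],"turn":0.511,"claw":0.26},{"delta_pos":[0.095,0.095,0.02],"turn":0.511,"claw":0.26},{"delta_pos":[0.095,0.095,0.04],"turn":0.511,"claw":0.26},{"delta_pos":[0.095,0.095,0.055],"turn":0.511,"claw":0.26},{"delta_pos":[0.095,0.095,0.055],"turn":0.511,"claw":0.26},{"delta_pos":[0.095,0.095,0.055],"turn":0.511,"claw":0.26}]' 30
python3 -m pendant '[{"delta_pos":[0,0,0],"turn":0,"claw":0.1},{"delta_pos":[0,0,0],"turn":0,"claw":0.1},{"delta_pos":[0,0,0],"turn":0,"claw":0.1},{"delta_pos":[0,0,0],"turn":0,"claw":0.1},{"delta_pos":[0,0,0],"turn":0,"claw":0.1}]' 30
python3 -m pendant '[{"delta_pos":[0,0,0],"turn":0.12,"claw":0.1},{"delta_pos":[0,0,0],"turn":0.24,"claw":0.1},{"delta_pos":[0,0,0],"turn":0.36,"claw":0.1},{"delta_pos":[0,0,0],"turn":0.48,"claw":0.1},{"delta_pos":[0,0,0],"turn":0.6,"claw":0.1},{"delta_pos":[0,0,0],"turn":0.72,"claw":0.1},{"delta_pos":[0,0,0],"turn":0.84,"claw":0.1},{"delta_pos":[0,0,0],"turn":0.94,"claw":0.1},{"delta_pos":[0,0,0],"turn":0.98,"claw":0.1},{"delta_pos":[0,0,0],"turn":1.02,"claw":0.1},{"delta_pos":[0,0,0],"turn":1.06,"claw":0.1},{"delta_pos":[0,0,0],"turn":1.06,"claw":0.1}]'
python3 -c "
from h import *
s=observe();print('T',s['torque'],s['ft_force'],s['eef_rot'][2])"
```

```text
clock: 38.0
ee_pos: [0.4634, 0.2448, 0.1342]
eef_rot: [-3.14, 0.0, 1.832]
ft_force: [-0.2, 0.6, 0.3]
grip_width: 0.0248
grasp_force: 0.0
clock: 38.42
ee_pos: [0.4642, 0.2457, 0.1355]
eef_rot: [3.139, 0.0, 1.832]
ft_force: [1.9, -3.7, 7.4]
grip_width: 0.0139
grasp_force: 30.0
clock: 39.42
ee_pos: [0.4641, 0.2458, 0.1356]
eef_rot: [3.14, -0.002, 0.772]
ft_force: [1.7, -0.1, 7.3]
grip_width: 0.0146
grasp_force: 31.8
T [-0.27136229 -0.11617744  0.96942681] [ 1.74217955 -0.10294923  7.30238441] 0.7715505885708043
```

Stop reached. Release, to K4 (yaw 1.817).

```bash
python3 -m pendant '[{"delta_pos":[0,0,0],"turn":0,"claw":0.26},{"delta_pos":[0,0,0],"turn":0,"claw":0.26},{"delta_pos":[0,0,0],"turn":0,"claw":0.26},{"delta_pos":[0,0,-0.03],"turn":0,"claw":0.26},{"delta_pos":[0,0,-0.055],"turn":0,"claw":0.26},{"delta_pos":[0,0,-0.055],"turn":0,"claw":0.26},{"delta_pos":[0,0,-0.055],"turn":0,"claw":0.26}]'
python3 -c "
from h import *
go(.597,.1103,.187,1.817)"
```

```text
clock: 40.0
ee_pos: [0.4637, 0.2458, 0.1905]
eef_rot: [3.141, -0.002, 0.772]
ft_force: [-0.5, 0.0, -0.4]
grip_width: 0.0249
grasp_force: 0.0
d [0.001  0.1901 0.0035] turn,q6: [(np.float64(-1.045), np.float64(-0.06))]
```

```bash
python3 -m pendant '[{"delta_pos":[0.001,0.19,0],"turn":-1.045,"claw":0.26},{"delta_pos":[0.001,0.19,0],"turn":-1.045,"claw":0.26},{"delta_pos":[0.001,0.19,0],"turn":-1.045,"claw":0.26},{"delta_pos":[0.001,0.19,0],"turn":-1.045,"claw":0.26},{"delta_pos":[0.001,0.19,0],"turn":-1.045,"claw":0.26},{"delta_pos":[0.001,0.19,0],"turn":-1.045,"claw":0.26},{"delta_pos":[0.001,0.19,0],"turn":-1.045,"claw":0.26},{"delta_pos":[0.001,0.19,0],"turn":-1.045,"claw":0.26},{"delta_pos":[0.001,0.19,0],"turn":-1.045,"claw":0.26},{"delta_pos":[0.001,0.19,0],"turn":-1.045,"claw":0.26},{"delta_pos":[0.001,0.19,0],"turn":-1.045,"claw":0.26},{"delta_pos":[0.001,0.19,0.02],"turn":-1.045,"claw":0.26},{"delta_pos":[0.001,0.19,0.04],"turn":-1.045,"claw":0.26},{"delta_pos":[0.001,0.19,0.055],"turn":-1.045,"claw":0.26},{"delta_pos":[0.001,0.19,0.055],"turn":-1.045,"claw":0.26},{"delta_pos":[0.001,0.19,0.055],"turn":-1.045,"claw":0.26}]' 30
python3 -m pendant '[{"delta_pos":[0,0,0],"turn":0,"claw":0.1},{"delta_pos":[0,0,0],"turn":0,"claw":0.1},{"delta_pos":[0,0,0],"turn":0,"claw":0.1},{"delta_pos":[0,0,0],"turn":0,"claw":0.1},{"delta_pos":[0,0,0],"turn":0,"claw":0.1}]' 30
python3 -m pendant '[{"delta_pos":[0,0,0],"turn":0.12,"claw":0.1},{"delta_pos":[0,0,0],"turn":0.24,"claw":0.1},{"delta_pos":[0,0,0],"turn":0.36,"claw":0.1},{"delta_pos":[0,0,0],"turn":0.48,"claw":0.1},{"delta_pos":[0,0,0],"turn":0.6,"claw":0.1},{"delta_pos":[0,0,0],"turn":0.72,"claw":0.1},{"delta_pos":[0,0,0],"turn":0.84,"claw":0.1},{"delta_pos":[0,0,0],"turn":0.94,"claw":0.1},{"delta_pos":[0,0,0],"turn":0.98,"claw":0.1},{"delta_pos":[0,0,0],"turn":1.02,"claw":0.1},{"delta_pos":[0,0,0],"turn":1.05,"claw":0.1},{"delta_pos":[0,0,0],"turn":1.05,"claw":0.1}]'
python3 -c "
from h import *
s=observe();print('T',s['torque'],s['ft_force'],s['eef_rot'][2])"
```

```text
clock: 41.33
ee_pos: [0.5964, 0.1102, 0.134]
eef_rot: [-3.14, -0.0, 1.815]
ft_force: [0.3, 0.4, 0.1]
grip_width: 0.0245
grasp_force: 0.0
clock: 41.75
ee_pos: [0.5973, 0.1103, 0.1356]
eef_rot: [3.14, 0.0, 1.816]
ft_force: [0.4, 0.8, 7.1]
grip_width: 0.0139
grasp_force: 30.0
clock: 42.75
ee_pos: [0.5972, 0.1101, 0.1356]
eef_rot: [3.14, -0.001, 0.767]
ft_force: [0.0, -0.3, 6.6]
grip_width: 0.0147
grasp_force: 32.1
T [-0.13625261  0.16780983  0.95799325] [ 0.0487079  -0.32510369  6.55745861] 0.7668885638576599
```

```bash
python3 -m pendant '[{"delta_pos":[0,0,0],"turn":0,"claw":0.26},{"delta_pos":[0,0,0],"turn":0,"claw":0.26},{"delta_pos":[0,0,0],"turn":0,"claw":0.26},{"delta_pos":[0,0,-0.03],"turn":0,"claw":0.26},{"delta_pos":[0,0,-0.065],"turn":0,"claw":0.26},{"delta_pos":[0,0,-0.065],"turn":-0.4,"claw":0.75},{"delta_pos":[0,0,-0.065],"turn":-0.8,"claw":0.75},{"delta_pos":[0,0,-0.065],"turn":-1.6,"claw":0.75},{"delta_pos":[0,0,-0.065],"turn":-1.6,"claw":0.75},{"delta_pos":[0,0,-0.065],"turn":-1.6,"claw":0.75},{"delta_pos":[0,0,-0.065],"turn":-1.6,"claw":0.75},{"delta_pos":[0,0,-0.065],"turn":-1.6,"claw":0.75},{"delta_pos":[0,0,-0.065],"turn":-1.6,"claw":0.75},{"delta_pos":[0,0,-0.065],"turn":-1.6,"claw":0.75},{"delta_pos":[0,0,-0.065],"turn":-1.6,"claw":0.75},{"delta_pos":[0,0,-0.065],"turn":-1.6,"claw":0.75},{"delta_pos":[0,0,-0.065],"turn":-1.6,"claw":0.75},{"delta_pos":[0,0,-0.065],"turn":-1.6,"claw":0.75},{"delta_pos":[0,0,-0.065],"turn":-1.6,"claw":0.75},{"delta_pos":[0,0,-0.065],"turn":-1.6,"claw":0.75}]'
python3 -c "
from h import *
go(.5305,.178,.2,.953)"
```

```text
clock: 44.42
ee_pos: [0.5967, 0.1102, 0.1995]
eef_rot: [-3.141, -0.0, 2.364]
ft_force: [-0.3, -0.0, 1.3]
grip_width: 0.0711
grasp_force: 0.0
d [ 0.0947  0.0019 -0.0005] turn,q6: [(np.float64(1.411), np.float64(0.94)), (np.float64(-1.731), np.float64(-2.2))]
```

```bash
python3 -m pendant '[{"delta_pos":[0.095,0.002,0],"turn":-1.731,"claw":0.75},{"delta_pos":[0.095,0.002,0],"turn":-1.731,"claw":0.75},{"delta_pos":[0.095,0.002,0],"turn":-1.731,"claw":0.75},{"delta_pos":[0.095,0.002,0],"turn":-1.731,"claw":0.75},{"delta_pos":[0.095,0.002,0],"turn":-1.731,"claw":0.75},{"delta_pos":[0.095,0.002,0],"turn":-1.731,"claw":0.75},{"delta_pos":[0.095,0.002,0],"turn":-1.731,"claw":0.75},{"delta_pos":[0.095,0.002,0],"turn":-1.731,"claw":0.75},{"delta_pos":[0.095,0.002,0],"turn":-1.731,"claw":0.75},{"delta_pos":[0.095,0.002,0],"turn":-1.731,"claw":0.75},{"delta_pos":[0.095,0.002,0],"turn":-1.731,"claw":0.75},{"delta_pos":[0.095,0.002,0],"turn":-1.731,"claw":0.75},{"delta_pos":[0.095,0.002,0],"turn":-1.731,"claw":0.75},{"delta_pos":[0.095,0.002,0],"turn":-1.731,"claw":0.75},{"delta_pos":[0.095,0.002,0],"turn":-1.731,"claw":0.75},{"delta_pos":[0.095,0.002,0.02],"turn":-1.731,"claw":0.75},{"delta_pos":[0.095,0.002,0.04],"turn":-1.731,"claw":0.75},{"delta_pos":[0.095,0.002,0.055],"turn":-1.731,"claw":0.75},{"delta_pos":[0.095,0.002,0.068],"turn":-1.731,"claw":0.75},{"delta_pos":[0.095,0.002,0.068],"turn":-1.731,"claw":0.75}]' 40
python3 -m pendant '[{"delta_pos":[0,0,0],"turn":0,"claw":0.52},{"delta_pos":[0,0,0],"turn":0,"claw":0.52},{"delta_pos":[0,0,0],"turn":0,"claw":0.52},{"delta_pos":[0,0,0],"turn":0,"claw":0.52},{"delta_pos":[0,0,0],"turn":0,"claw":0.52}]' 40
python3 -c "
from h import *
s=observe();print('T',s['torque'],s['ft_force'],s['eef_rot'][2],s['joints'][5])"
```

```text
clock: 46.08
ee_pos: [0.5292, 0.1778, 0.1294]
eef_rot: [3.139, -0.003, -2.191]
ft_force: [-0.8, -0.1, -0.3]
grip_width: 0.0714
grasp_force: 0.0
clock: 46.5
ee_pos: [0.5308, 0.1781, 0.1325]
eef_rot: [-3.14, 0.001, -2.186]
ft_force: [0.2, -0.5, 5.0]
grip_width: 0.0549
grasp_force: 40.0
T [ 0.00989677  0.05100641 -0.15879333] [ 0.19383079 -0.53046049  5.02403585] -2.186268935592355 -2.3204050963944822
```

```bash
python3 -m pendant '[{"delta_pos":[0,0,0],"turn":0.12,"claw":0.52},{"delta_pos":[0,0,0],"turn":0.24,"claw":0.52},{"delta_pos":[0,0,0],"turn":0.36,"claw":0.52},{"delta_pos":[0,0,0],"turn":0.48,"claw":0.52},{"delta_pos":[0,0,0],"turn":0.6,"claw":0.52},{"delta_pos":[0,0,0],"turn":0.72,"claw":0.52},{"delta_pos":[0,0,0],"turn":0.84,"claw":0.52},{"delta_pos":[0,0,0],"turn":0.96,"claw":0.52},{"delta_pos":[0,0,0],"turn":1.08,"claw":0.52},{"delta_pos":[0,0,0],"turn":1.2,"claw":0.52},{"delta_pos":[0,0,0],"turn":1.32,"claw":0.52},{"delta_pos":[0,0,0],"turn":1.44,"claw":0.52},{"delta_pos":[0,0,0],"turn":1.5,"claw":0.52},{"delta_pos":[0,0,0],"turn":1.5,"claw":0.52}]'
python3 -m pendant '[{"delta_pos":[0,0,0],"turn":0.12,"claw":0.52},{"delta_pos":[0,0,0],"turn":0.24,"claw":0.52},{"delta_pos":[0,0,0],"turn":0.36,"claw":0.52},{"delta_pos":[0,0,0],"turn":0.48,"claw":0.52},{"delta_pos":[0,0,0],"turn":0.6,"claw":0.52},{"delta_pos":[0,0,0],"turn":0.72,"claw":0.52},{"delta_pos":[0,0,0],"turn":0.84,"claw":0.52},{"delta_pos":[0,0,0],"turn":0.96,"claw":0.52},{"delta_pos":[0,0,0],"turn":1.08,"claw":0.52},{"delta_pos":[0,0,0],"turn":1.2,"claw":0.52},{"delta_pos":[0,0,0],"turn":1.32,"claw":0.52},{"delta_pos":[0,0,0],"turn":1.44,"claw":0.52},{"delta_pos":[0,0,0],"turn":1.5,"claw":0.52},{"delta_pos":[0,0,0],"turn":1.5,"claw":0.52}]'
P="from h import *
s=observe();print('T',s['torque'],s['ft_force'],s['eef_rot'][2],s['joints'][5])"
python3 -c "$P"
python3 -m pendant '[{"delta_pos":[0,0,0],"turn":0.05,"claw":0.52},{"delta_pos":[0,0,0],"turn":0.1,"claw":0.52},{"delta_pos":[0,0,0],"turn":0.1,"claw":0.52}]'
python3 -c "$P"
python3 -m pendant '[{"delta_pos":[0,0,0],"turn":0.05,"claw":0.52},{"delta_pos":[0,0,0],"turn":0.1,"claw":0.52},{"delta_pos":[0,0,0],"turn":0.1,"claw":0.52}]'
python3 -c "$P"
```

```text
clock: 47.67
ee_pos: [0.5308, 0.1781, 0.1326]
eef_rot: [3.14, 0.001, 2.593]
ft_force: [-0.0, -1.3, 5.0]
grip_width: 0.0554
grasp_force: 40.0
clock: 48.83
ee_pos: [0.5307, 0.1781, 0.1325]
eef_rot: [3.14, -0.001, 1.093]
ft_force: [0.5, -1.4, 5.7]
grip_width: 0.0554
grasp_force: 40.0
T [-0.31202946  0.17197779 -0.20400409] [ 0.51421049 -1.36040522  5.69611067] 1.0931686953401303 0.6834084894017117
clock: 49.08
ee_pos: [0.5307, 0.1781, 0.1325]
eef_rot: [3.14, -0.001, 0.994]
ft_force: [1.2, -0.8, 5.1]
grip_width: 0.0555
grasp_force: 40.0
T [-0.31115338  0.19187878 -0.16020087] [ 1.24063593 -0.79226364  5.14951642] 0.9942765085887348 0.782325606518214
clock: 49.33
ee_pos: [0.5306, 0.1778, 0.1326]
eef_rot: [3.14, -0.0, 0.897]
ft_force: [-0.1, -3.3, 6.9]
grip_width: 0.0555
grasp_force: 40.0
T [-0.7514449   0.27654324  0.56973629] [-0.12079628 -3.33307126  6.86161496] 0.8965397444391014 0.8810683502935932
```

```bash
python3 -m pendant '[{"delta_pos":[0,0,0],"turn":0.05,"claw":0.52},{"delta_pos":[0,0,0],"turn":0.05,"claw":0.52}]'
python3 -c "from h import *
s=observe();print('T',s['torque'],s['ft_force'],s['eef_rot'][2],s['joints'][5])"
python3 -m pendant '[{"delta_pos":[0,0,0],"turn":0,"claw":0.75},{"delta_pos":[0,0,0],"turn":0,"claw":0.75},{"delta_pos":[0,0,0],"turn":0,"claw":0.75},{"delta_pos":[0,0,-0.03],"turn":0,"claw":0.75},{"delta_pos":[0,0,-0.06],"turn":0,"claw":0.75},{"delta_pos":[0,0,-0.1],"turn":0,"claw":0.75},{"delta_pos":[0,0,-0.12],"turn":0,"claw":0.75},{"delta_pos":[0,0,-0.12],"turn":0,"claw":0.75}]'
python3 - <<'E'
from h import *
for n in ['top','scene']:
    shot(n,n+'6.png')
    for l in ['stand','a1','b1']:
        print(n,l,*[(c,p.tolist()) for c,p in pin(l,n)])
im=cv2.imread('pics/top6.png')[180:340,300:500]; cv2.imwrite('pics/t6c.png',cv2.resize(im,None,fx=3.5,fy=3.5,interpolation=2))
E
```

```text
clock: 49.5
ee_pos: [0.5308, 0.1781, 0.1326]
eef_rot: [3.14, -0.001, 0.846]
ft_force: [0.5, -1.2, 6.1]
grip_width: 0.0556
grasp_force: 40.0
T [-0.31633924  0.09264606  0.2312034 ] [ 0.51210027 -1.15855424  6.12001447] 0.8459348528031534 0.9312271674592619
clock: 50.17
ee_pos: [0.5316, 0.1784, 0.2562]
eef_rot: [3.137, -0.006, 0.848]
ft_force: [0.7, -0.4, -0.0]
grip_width: 0.0714
grasp_force: 0.0
top stand (0.85, [0.6139, -0.1948, 0.0065])
top a1 (0.57, [0.6454, -0.2199, 0.0004]) (0.46, [0.5844, -0.2239, 0.0006])
top b1 (0.86, [0.4859, -0.0733, 0.0061]) (0.79, [0.4876, -0.1755, -0.0036])
scene stand (0.8, [0.6126, -0.1942, -0.0047])
scene a1 (0.36, [0.4803, -0.0688, -0.0017])
scene b1 (0.89, [0.4796, -0.0685, 0.0009]) (0.72, [0.4563, -0.3078, 0.0006]) (0.64, [0.4812, -0.179, 0.0034])
```

View pics/t6c.png

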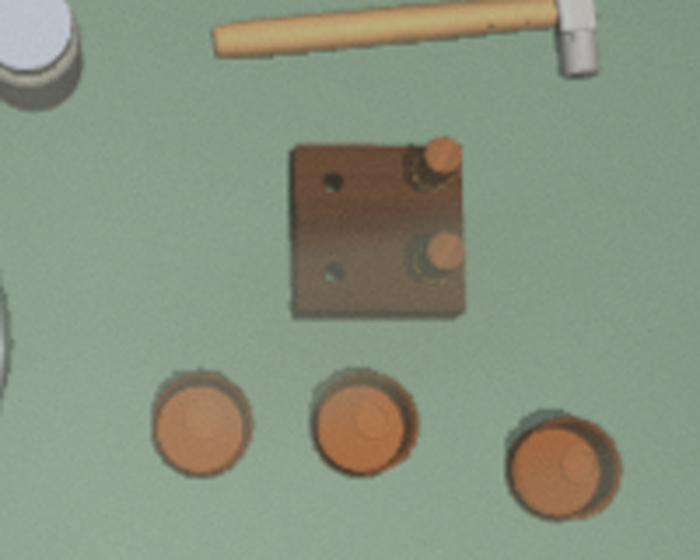

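```bash
python3 - <<'E'
from h import *
for uv,z in [((426.6,224.3),.14),((427.4,251.4),.14),((358,299.4),.095),((406,300),.095),((464.9,312),.095)]: print(z,ray(uv,z,'top').round(4))
im=cv2.imread('pics/scene6.png')[220:370,170:340]; cv2.imwrite('pics/s6c.png',cv2.resize(im,None,fx=4,fy=4,interpolation=2))
# bottle bottoms via silhouettes on scene & top
im=cv2.imread('pics/top6.png'); print(ray((384.5,221.5),.05,'top'),ray((432,270.5),.05,'top'))
for cn in ['scene']:
  for m in viewer.silhouettes('b1',cn):
    ys,xs=np.nonzero(m['mask']); t=ys.min(); print(cn,round(m['conf'],2),'topmost',xs[ys<=t+1].mean(),t,'->',ray((xs[ys<=t+1].mean(),t),.095,cn).round(4))
E
```

```text
0.14 [ 0.6439 -0.2215  0.14  ]
0.14 [ 0.5848 -0.221   0.14  ]
0.095 [ 0.4873 -0.0724  0.095 ]
0.095 [ 0.485  -0.1771  0.095 ]
0.095 [ 0.4577 -0.304   0.095 ]
[ 0.66997962 -0.13830866  0.05      ] [ 0.55471951 -0.24340782  0.05      ]
scene 0.73 topmost 366.3333333333333 170 -> [0.5406 0.3521 0.095 ]
scene 0.69 topmost 233.7058823529412 263 -> [ 0.4783 -0.1712  0.095 ]
scene 0.66 topmost 183.8 292 -> [ 0.4494 -0.2998  0.095 ]
scene 0.6 topmost 261.8 239 -> [ 0.4798 -0.0662  0.095 ]
```

View pics/s6c.png

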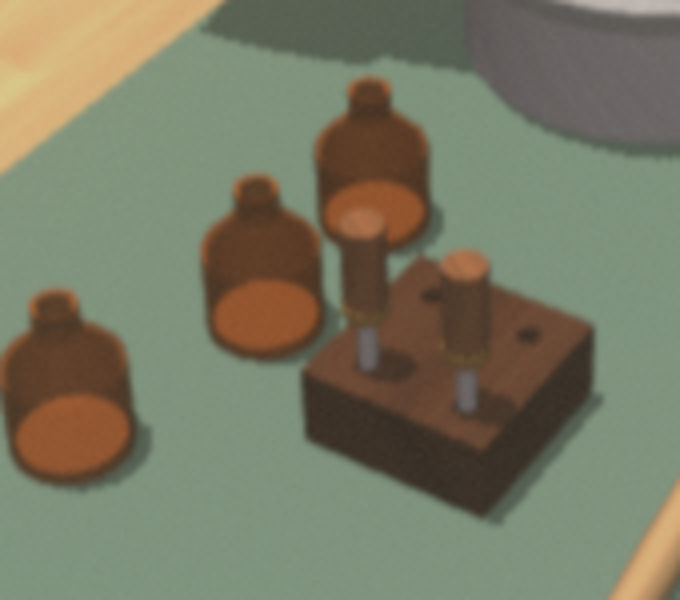

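```bash
python3 - <<'E'
from h import *
for uv,z in [((262.5,241.75),.095),((234.25,266.25),.095),((183.5,295),.095),((260.5,275),.14),((286.25,286),.14)]: print(z,ray(uv,z,'scene').round(4))
go(.6435,-.2205,.2,0.0)
E
```

```text
0.095 [ 0.4871 -0.0743  0.095 ]
0.095 [ 0.486  -0.1798  0.095 ]
0.095 [ 0.4549 -0.3073  0.095 ]
0.14 [ 0.5831 -0.2219  0.14  ]
0.14 [ 0.6442 -0.2246  0.14  ]
d [-0.2238  0.3487  0.0508] turn,q6: [(np.float64(0.848), np.float64(1.24)), (np.float64(-2.294), np.float64(-1.9))]
```

```bash
python3 -m pendant '[{"delta_pos":[-0.224,0.349,0.03],"turn":0.848,"claw":0.5},{"delta_pos":[-0.224,0.349,0.03],"turn":0.848,"claw":0.5},{"delta_pos":[-0.224,0.349,0.03],"turn":0.848,"claw":0.5},{"delta_pos":[-0.224,0.349,0.03],"turn":0.848,"claw":0.5},{"delta_pos":[-0.224,0.349,0.03],"turn":0.848,"claw":0.5},{"delta_pos":[-0.224,0.349,0.03],"turn":0.848,"claw":0.5},{"delta_pos":[-0.224,0.349,0.03],"turn":0.848,"claw":0.5},{"delta_pos":[-0.224,0.349,0.03],"turn":0.848,"claw":0.5},{"delta_pos":[-0.224,0.349,0.03],"turn":0.848,"claw":0.5},{"delta_pos":[-0.224,0.349,0.03],"turn":0.848,"claw":0.5},{"delta_pos":[-0.224,0.349,0.03],"turn":0.848,"claw":0.5},{"delta_pos":[-0.224,0.349,0.03],"turn":0.848,"claw":0.5},{"delta_pos":[-0.224,0.349,0.03],"turn":0.848,"claw":0.5}]'
python3 - <<'E'
from h import *
go(.644,-.222,.103,0.0)
im=shot('top','top7.png'); c=np.array([.5305,.178]);h=.07
w=[(c[0]+h,c[1]+h),(c[0]+h,c[1]-h),(c[0]-h,c[1]-h),(c[0]-h,c[1]+h)]
src=np.float32([proj([x,y,.149],'top') for x,y in w])
H=cv2.getPerspectiveTransform(src,np.float32([[0,0],[400,0],[400,400],[0,400]]))
for f in ('top1','top7'): cv2.imwrite('pics/cap_%s.png'%f,cv2.warpPerspective(cv2.imread(f'pics/{f}.png'),H,(400,400),flags=2))
cv2.imwrite('pics/capc.png',np.hstack([cv2.imread('pics/cap_top1.png'),cv2.imread('pics/cap_top7.png')]))
E
```

```text
clock: 51.7
ee_pos: [0.6434, -0.2204, 0.221]
eef_rot: [-3.141, 0.001, -0.001]
ft_force: [0.2, 0.8, -0.0]
grip_width: 0.0476
grasp_force: 0.0
d [0.0006 0.0016 0.118 ] turn,q6: [(np.float64(-0.0), np.float64(1.24)), (np.float64(-3.142), np.float64(-1.9))]
```

View pics/capc.png

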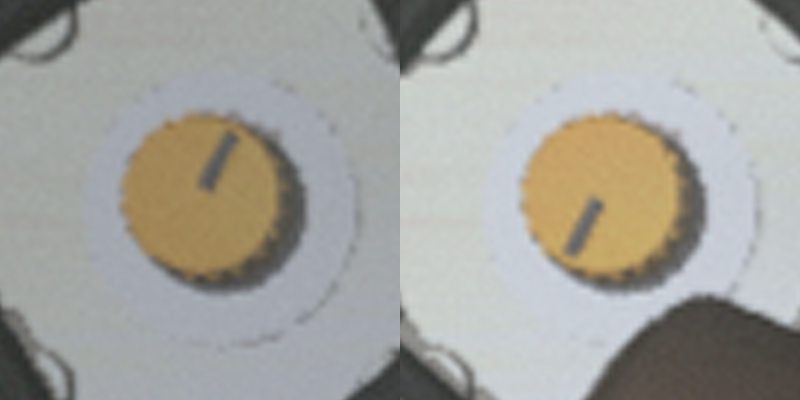

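```bash
python3 -m pendant '[{"delta_pos":[0.0006,0.0016,0.03],"turn":0,"claw":0.5},{"delta_pos":[0.0006,0.0016,0.06],"turn":0,"claw":0.5},{"delta_pos":[0.0006,0.0016,0.09],"turn":0,"claw":0.5},{"delta_pos":[0.0006,0.0016,0.11],"turn":0,"claw":0.5},{"delta_pos":[0.0006,0.0016,0.118],"turn":0,"claw":0.5},{"delta_pos":[0.0006,0.0016,0.118],"turn":0,"claw":0.5},{"delta_pos":[0.0006,0.0016,0.118],"turn":0,"claw":0.5}]' 25
python3 -m pendant '[{"delta_pos":[0,0,0],"turn":0,"claw":0.18},{"delta_pos":[0,0,0],"turn":0,"claw":0.18},{"delta_pos":[0,0,0],"turn":0,"claw":0.18},{"delta_pos":[0,0,0],"turn":0,"claw":0.18},{"delta_pos":[0,0,0],"turn":0,"claw":0.18},{"delta_pos":[0,0,0],"turn":0,"claw":0.18}]' 25
python3 -c "
from h import *
s=observe();print(s['torque'],s['ft_force'],s['ee_pos'])"
```

```text
clock: 52.33
ee_pos: [0.6449, -0.2217, 0.1047]
eef_rot: [3.141, -0.001, 0.001]
ft_force: [-0.0, 0.5, 0.3]
grip_width: 0.0477
grasp_force: 0.0
clock: 52.83
ee_pos: [0.6446, -0.2223, 0.1043]
eef_rot: [-3.141, -0.001, -0.0]
ft_force: [-0.4, 2.8, 4.5]
grip_width: 0.0237
grasp_force: 25.0
[0.57140791 0.241017   0.01848925] [-0.3956703   2.82719624  4.50695825] [ 0.64459191 -0.22225598  0.10425488]
```

```bash
python3 -m pendant '[{"delta_pos":[0,0,-0.03],"turn":0,"claw":0.18},{"delta_pos":[0,0,-0.06],"turn":0,"claw":0.18},{"delta_pos":[0,0,-0.09],"turn":0,"claw":0.18},{"delta_pos":[0,0,-0.13],"turn":0,"claw":0.18},{"delta_pos":[-0.03,-0.03,-0.13],"turn":0,"claw":0.18},{"delta_pos":[-0.06,-0.06,-0.13],"turn":0,"claw":0.18},{"delta_pos":[-0.09,-0.09,-0.13],"turn":0,"claw":0.18},{"delta_pos":[-0.12,-0.12,-0.13],"turn":0,"claw":0.18},{"delta_pos":[-0.15,-0.14,-0.13],"turn":0,"claw":0.18},{"delta_pos":[-0.157,-0.148,-0.13],"turn":0,"claw":0.18},{"delta_pos":[-0.157,-0.148,-0.13],"turn":0,"claw":0.18},{"delta_pos":[-0.157,-0.148,-0.13],"turn":0,"claw":0.18},{"delta_pos":[-0.157,-0.148,-0.13],"turn":0,"claw":0.18}]'
python3 - <<'E'
from h import *
go(.487,-.0735,.234,0)
im=shot('scene','s8.png')
for l in ('a1','b1'): print(l,pin(l,'scene'))
p=observe()['ee_pos']; print('pred tip px',proj([p[0],p[1],p[2]-.1043],'scene'),'mouth',proj([.487,-.0735,.095],'scene'))
cv2.imwrite('pics/s8c.png',cv2.resize(cv2.imread('pics/s8.png')[180:310,190:350],None,fx=4.5,fy=4.5,interpolation=2))
E
```

```text
clock: 53.92
ee_pos: [0.4886, -0.0752, 0.2337]
eef_rot: [3.141, -0.001, -0.0]
ft_force: [-0.7, -0.6, -0.5]
grip_width: 0.0235
grasp_force: 25.0
d [-0.0016 -0.0017 -0.0003] turn,q6: [(np.float64(-0.0), np.float64(1.42)), (np.float64(-3.142), np.float64(-1.72))]
a1 [(0.76, array([ 0.4867, -0.0772,  0.1314])), (0.16, array([ 0.4791, -0.07  ,  0.0019]))]
b1 [(0.95, array([ 0.4537, -0.3098, -0.0011]))]
pred tip px [262.15425574 229.54696729] mouth [262.65630659 241.54355954]
```

View pics/s8c.png

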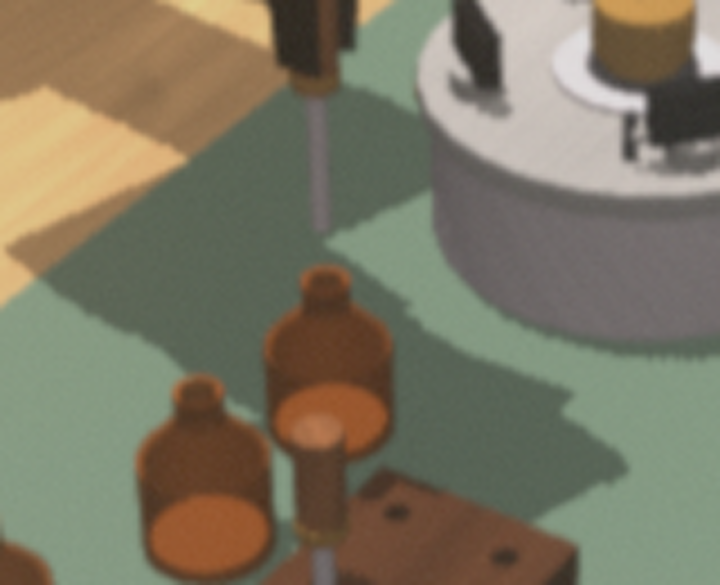

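```bash
python3 - <<'E'
from h import *
z=observe()['ee_pos'][2]-.1043
t=ray((261.1,230.8),z,'scene'); m=ray((262.4,241.3),.095,'scene'); print(t.round(4),m.round(4),(m-t).round(4),observe()['ee_pos'])
im=shot('top','t9.png'); cv2.imwrite('pics/t9c.png',cv2.resize(cv2.imread('pics/t9.png')[250:340,310:430],None,fx=5,fy=5,interpolation=2))
E
```

```text
[ 0.4889 -0.0804  0.1289] [ 0.486 -0.073  0.095] [-0.0029  0.0074 -0.0339] [ 0.48812972 -0.07513998  0.23322682]
```

```bash
python3 -m pendant '[{"delta_pos":[0,-0.002,0.01],"turn":0,"claw":0.18},{"delta_pos":[0,-0.002,0.02],"turn":0,"claw":0.18},{"delta_pos":[0,-0.002,0.028],"turn":0,"claw":0.18},{"delta_pos":[0,-0.002,0.033],"turn":0,"claw":0.18},{"delta_pos":[0,-0.002,0.037],"turn":0,"claw":0.18},{"delta_pos":[0,-0.002,0.04],"turn":0,"claw":0.18},{"delta_pos":[0,-0.002,0.043],"turn":0,"claw":0.18},{"delta_pos":[0,-0.002,0.043],"turn":0,"claw":0.18}]'
python3 - <<'E'
from h import *
s=observe();print(s['torque'],s['ft_force'],s['ee_pos'])
im=shot('scene','s10.png')
cv2.imwrite('pics/s10c.png',cv2.resize(cv2.imread('pics/s10.png')[210:270,225:305],None,fx=9,fy=9,interpolation=2))
E
```

```text
clock: 54.78
ee_pos: [0.4873, -0.0724, 0.1903]
eef_rot: [-3.141, 0.0, -0.0]
ft_force: [-0.8, 0.5, -0.7]
grip_width: 0.0235
grasp_force: 25.0
[ 0.00883046  0.1714855  -0.01998903] [-0.75741235  0.49902333 -0.66622862] [ 0.48733064 -0.07239317  0.19027985]
```

View pics/s10c.png

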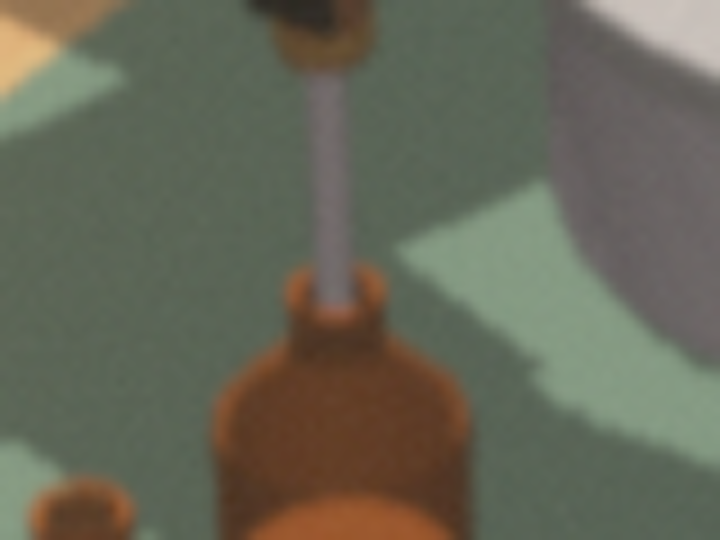

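The rod (tip at crop 337,305) is inside the mouth with no contact force. Push down.

```bash
python3 -m pendant '[{"delta_pos":[0,0,0.012],"turn":0,"claw":0.18},{"delta_pos":[0,0,0.024],"turn":0,"claw":0.18},{"delta_pos":[0,0,0.036],"turn":0,"claw":0.18},{"delta_pos":[0,0,0.048],"turn":0,"claw":0.18},{"delta_pos":[0,0,0.058],"turn":0,"claw":0.18},{"delta_pos":[0,0,0.064],"turn":0,"claw":0.18},{"delta_pos":[0,0,0.067],"turn":0,"claw":0.18},{"delta_pos":[0,0,0.067],"turn":0,"claw":0.18}]'
python3 -m pendant '[{"delta_pos":[0,0,0.002],"turn":0,"claw":0.18},{"delta_pos":[0,0,0.004],"turn":0,"claw":0.18},{"delta_pos":[0,0,0.0045],"turn":0,"claw":0.18},{"delta_pos":[0,0,0.0045],"turn":0,"claw":0.18}]'
```

```text
clock: 55.5
ee_pos: [0.4874, -0.0724, 0.1234]
eef_rot: [-3.141, 0.0, -0.0]
ft_force: [1.0, -0.3, -0.2]
grip_width: 0.0236
grasp_force: 25.0
clock: 55.83
ee_pos: [0.4875, -0.0724, 0.1193]
eef_rot: [3.142, -0.0, -0.0]
ft_force: [-0.7, -0.2, -1.0]
grip_width: 0.0237
grasp_force: 25.0
```

```bash
python3 -m pendant '[{"delta_pos":[0,0,0.0015],"turn":0,"claw":0.18},{"delta_pos":[0,0,0.0015],"turn":0,"claw":0.18}]'
python3 -m pendant '[{"delta_pos":[0,0,0.001],"turn":0,"claw":0.18},{"delta_pos":[0,0,0.001],"turn":0,"claw":0.18}]'
```

```text
clock: 56.0
ee_pos: [0.4879, -0.0724, 0.119]
eef_rot: [3.141, -0.002, -0.0]
ft_force: [-3.2, 2.4, 16.5]
grip_width: 0.0235
grasp_force: 25.0
clock: 56.17
ee_pos: [0.4882, -0.0724, 0.1187]
eef_rot: [3.141, -0.003, -0.0]
ft_force: [-4.8, 2.8, 25.9]
grip_width: 0.0236
grasp_force: 25.0
```

Seated (26 N upward). Release and rise, then go to the second applicator.

```bash
python3 -m pendant '[{"delta_pos":[0,0,-0.0025],"turn":0,"claw":0.18},{"delta_pos":[0,0,-0.0025],"turn":0,"claw":0.5},{"delta_pos":[0,0,-0.0025],"turn":0,"claw":0.5},{"delta_pos":[0,0,-0.0025],"turn":0,"claw":0.5},{"delta_pos":[0,0,-0.0025],"turn":0,"claw":0.5},{"delta_pos":[0,0,-0.03],"turn":0,"claw":0.5},{"delta_pos":[0,0,-0.06],"turn":0,"claw":0.5},{"delta_pos":[0,0,-0.1],"turn":0,"claw":0.5},{"delta_pos":[0,0,-0.1],"turn":0,"claw":0.5},{"delta_pos":[0,0,-0.1],"turn":0,"claw":0.5}]'
python3 -c "
from h import *
go(.584,-.2215,.218,0)"
```

```text
clock: 57.0
ee_pos: [0.488, -0.0725, 0.2181]
eef_rot: [3.141, -0.004, -0.0]
ft_force: [-0.6, -0.4, -0.8]
grip_width: 0.0476
grasp_force: 0.0
d [9.60e-02 1.49e-01 1.00e-04] turn,q6: [(np.float64(-0.0), np.float64(1.21)), (np.float64(-3.142), np.float64(-1.93))]
```

```bash
python3 -m pendant '[{"delta_pos":[0.03,0.04,0],"turn":0,"claw":0.5},{"delta_pos":[0.06,0.08,0],"turn":0,"claw":0.5},{"delta_pos":[0.08,0.12,0],"turn":0,"claw":0.5},{"delta_pos":[0.096,0.149,0],"turn":0,"claw":0.5},{"delta_pos":[0.096,0.149,0],"turn":0,"claw":0.5},{"delta_pos":[0.096,0.149,0],"turn":0,"claw":0.5},{"delta_pos":[0.096,0.149,0],"turn":0,"claw":0.5},{"delta_pos":[0.096,0.149,0.03],"turn":0,"claw":0.5},{"delta_pos":[0.096,0.149,0.06],"turn":0,"claw":0.5},{"delta_pos":[0.096,0.149,0.09],"turn":0,"claw":0.5},{"delta_pos":[0.096,0.149,0.114],"turn":0,"claw":0.5},{"delta_pos":[0.096,0.149,0.114],"turn":0,"claw":0.5},{"delta_pos":[0.096,0.149,0.114],"turn":0,"claw":0.5}]' 25
python3 -m pendant '[{"delta_pos":[0,0,0],"turn":0,"claw":0.18},{"delta_pos":[0,0,0],"turn":0,"claw":0.18},{"delta_pos":[0,0,0],"turn":0,"claw":0.18},{"delta_pos":[0,0,0],"turn":0,"claw":0.18},{"delta_pos":[0,0,0],"turn":0,"claw":0.18},{"delta_pos":[0,0,0],"turn":0,"claw":0.18}]' 25
python3 - <<'E'
from h import *
shot('top'); shot('scene')
for n in ('top','scene'): print(pin('b1',n))
E
```

```text
clock: 58.08
ee_pos: [0.5826, -0.2199, 0.1022]
eef_rot: [-3.14, 0.002, 0.001]
ft_force: [0.2, -0.1, 0.4]
grip_width: 0.0477
grasp_force: 0.0
clock: 58.58
ee_pos: [0.5837, -0.2214, 0.1035]
eef_rot: [3.141, -0.001, -0.0]
ft_force: [0.6, 2.8, 7.0]
grip_width: 0.0237
grasp_force: 25.0
[(0.69, array([ 0.4887, -0.0736,  0.0032])), (0.45, array([ 0.4629, -0.3101,  0.0038])), (0.29, array([0.5316, 0.1756, 0.1342]))]
[(0.89, array([ 0.4858, -0.1816,  0.003 ])), (0.82, array([ 0.4523, -0.3115, -0.0021])), (0.59, array([ 0.4798, -0.0698,  0.001 ]))]
```

```bash
python3 -m pendant '[{"delta_pos":[0,0,-0.03],"turn":0,"claw":0.18},{"delta_pos":[0,0,-0.06],"turn":0,"claw":0.18},{"delta_pos":[0,0,-0.09],"turn":0,"claw":0.18},{"delta_pos":[0,0,-0.13],"turn":0,"claw":0.18},{"delta_pos":[-0.03,-0.015,-0.13],"turn":0,"claw":0.18},{"delta_pos":[-0.06,-0.03,-0.13],"turn":0,"claw":0.18},{"delta_pos":[-0.08,-0.04,-0.13],"turn":0,"claw":0.18},{"delta_pos":[-0.098,-0.044,-0.13],"turn":0,"claw":0.18},{"delta_pos":[-0.098,-0.044,-0.13],"turn":0,"claw":0.18},{"delta_pos":[-0.098,-0.044,-0.13],"turn":0,"claw":0.18},{"delta_pos":[-0.098,-0.044,-0.12],"turn":0,"claw":0.18},{"delta_pos":[-0.098,-0.044,-0.108],"turn":0,"claw":0.18},{"delta_pos":[-0.098,-0.044,-0.1],"turn":0,"claw":0.18},{"delta_pos":[-0.098,-0.044,-0.1],"turn":0,"claw":0.18},{"delta_pos":[-0.098,-0.044,-0.1],"turn":0,"claw":0.18}]'
python3 - <<'E'
from h import *
s=observe();print(s['torque'],s['ft_force'],s['ee_pos'])
im=shot('scene','s11.png')
cv2.imwrite('pics/s11c.png',cv2.resize(cv2.imread('pics/s11.png')[230:300,195:285],None,fx=8,fy=8,interpolation=2))
E
```

```text
clock: 60.03
ee_pos: [0.4856, -0.1775, 0.2018]
eef_rot: [-3.141, 0.001, -0.0]
ft_force: [0.6, 0.2, -0.4]
grip_width: 0.0237
grasp_force: 25.0
[-0.04423546  0.11532729  0.02323325] [ 0.55199655  0.20889418 -0.44783551] [ 0.48559943 -0.17745717  0.20179843]
```

View pics/s11c.png

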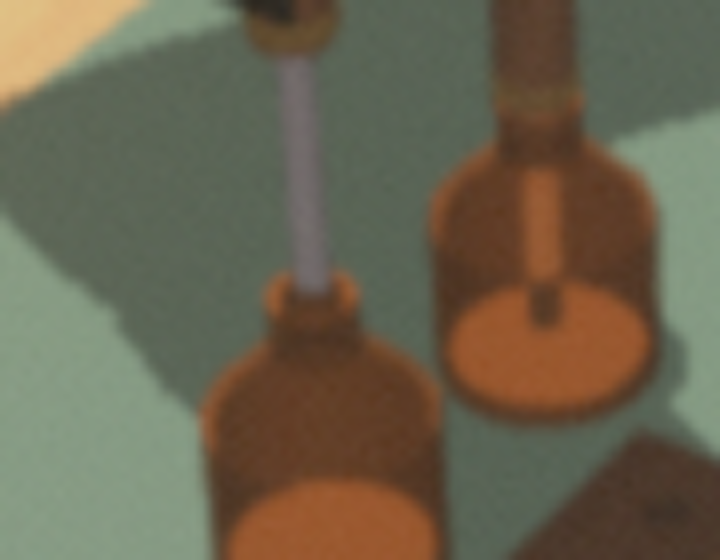

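The first applicator sits on its bottle; the second rod's tip (312,290) is over the middle of its mouth (312,287). Insert.

```bash
python3 -m pendant '[{"delta_pos":[0,0,0.004],"turn":0,"claw":0.18},{"delta_pos":[0,0,0.008],"turn":0,"claw":0.18},{"delta_pos":[0,0,0.012],"turn":0,"claw":0.18},{"delta_pos":[0,0,0.012],"turn":0,"claw":0.18}]'
python3 -c "
from h import *
s=observe();assert np.abs(s['ft_force']).max()<5" && python3 -m pendant '[{"delta_pos":[0,0,0.012],"turn":0,"claw":0.18},{"delta_pos":[0,0,0.024],"turn":0,"claw":0.18},{"delta_pos":[0,0,0.036],"turn":0,"claw":0.18},{"delta_pos":[0,0,0.048],"turn":0,"claw":0.18},{"delta_pos":[0,0,0.058],"turn":0,"claw":0.18},{"delta_pos":[0,0,0.064],"turn":0,"claw":0.18},{"delta_pos":[0,0,0.067],"turn":0,"claw":0.18},{"delta_pos":[0,0,0.067],"turn":0,"claw":0.18}]'
```

```text
clock: 60.42
ee_pos: [0.4851, -0.1772, 0.1899]
eef_rot: [-3.141, 0.001, -0.0]
ft_force: [-0.5, 0.0, -1.3]
grip_width: 0.0236
grasp_force: 25.0
clock: 61.08
ee_pos: [0.4853, -0.1773, 0.1232]
eef_rot: [-3.141, 0.001, -0.0]
ft_force: [0.2, -0.7, -0.1]
grip_width: 0.0235
grasp_force: 25.0
```

```bash
python3 -m pendant '[{"delta_pos":[0,0,0.002],"turn":0,"claw":0.18},{"delta_pos":[0,0,0.004],"turn":0,"claw":0.18},{"delta_pos":[0,0,0.0045],"turn":0,"claw":0.18},{"delta_pos":[0,0,0.0045],"turn":0,"claw":0.18}]'
python3 -m pendant '[{"delta_pos":[0,0,0.0015],"turn":0,"claw":0.18},{"delta_pos":[0,0,0.0015],"turn":0,"claw":0.18}]'
```

```text
clock: 61.42
ee_pos: [0.4854, -0.1774, 0.1192]
eef_rot: [3.142, -0.0, -0.0]
ft_force: [1.1, 0.8, -0.8]
grip_width: 0.0233
grasp_force: 25.0
clock: 61.58
ee_pos: [0.4856, -0.1775, 0.1185]
eef_rot: [3.141, -0.001, -0.0]
ft_force: [-0.7, 0.8, 9.8]
grip_width: 0.0238
grasp_force: 25.0
```

Seated. Release, rise, verify everything.

```bash
python3 -m pendant '[{"delta_pos":[0,0,-0.001],"turn":0,"claw":0.18},{"delta_pos":[0,0,-0.001],"turn":0,"claw":0.5},{"delta_pos":[0,0,-0.001],"turn":0,"claw":0.5},{"delta_pos":[0,0,-0.001],"turn":0,"claw":0.5},{"delta_pos":[0,0,-0.001],"turn":0,"claw":0.5},{"delta_pos":[0,0,-0.03],"turn":0,"claw":0.5},{"delta_pos":[0,0,-0.06],"turn":0,"claw":0.5},{"delta_pos":[0,0,-0.1],"turn":0,"claw":0.5},{"delta_pos":[0,0,-0.15],"turn":0,"claw":0.5},{"delta_pos":[0.05,0.15,-0.2],"turn":0,"claw":0.5},{"delta_pos":[0.05,0.15,-0.2],"turn":0,"claw":0.5},{"delta_pos":[0.05,0.15,-0.2],"turn":0,"claw":0.5},{"delta_pos":[0.05,0.15,-0.2],"turn":0,"claw":0.5},{"delta_pos":[0.05,0.15,-0.2],"turn":0,"claw":0.5},{"delta_pos":[0.05,0.15,-0.2],"turn":0,"claw":0.5},{"delta_pos":[0.05,0.15,-0.2],"turn":0,"claw":0.5}]'
python3 - <<'E'
from h import *
shot('scene','s12.png'); shot('top','t12.png')
a=cv2.resize(cv2.imread('pics/s12.png')[140:380,150:430],(460,394)); b=cv2.resize(cv2.imread('pics/t12.png')[200:350,170:300],(340,394),interpolation=2)
cv2.imwrite('pics/f12.png',np.hstack([a,b]))
E
```

```text
clock: 62.92
ee_pos: [0.5349, -0.327, 0.3167]
eef_rot: [-3.14, 0.001, -0.001]
ft_force: [-0.3, 0.8, -0.4]
grip_width: 0.0477
grasp_force: 0.0
```

View pics/f12.png

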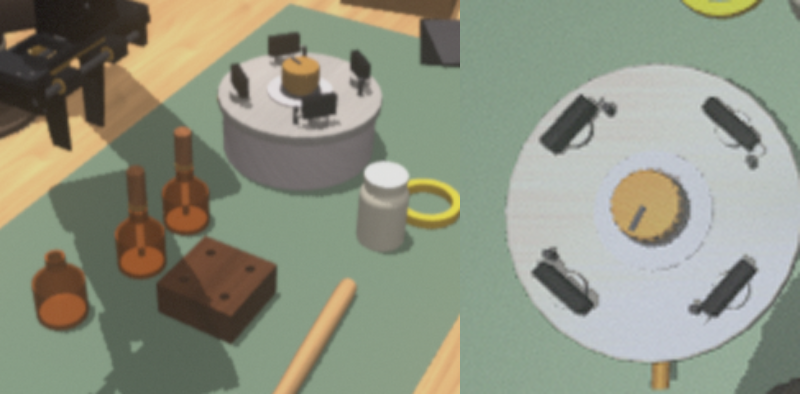

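Both applicators are seated in upright bottles and the stand is empty. The four knobs all sit tangentially with their noses at their pins, the cap mark is turned, and the bystanders haven't moved.

```bash
python3 -c "
from station import job
print(job.sign_off())"
```

```text
the job is handed in; nothing more can be done
None
```

The job is done and handed in at about 63 s: both applicators are seated in their own standing bottles, the four knobs were tightened crisscross in three rounds to their stops, and the filler cap was then screwed in until it stopped. The sign-off gave no verdict.

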